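Put the washed espresso tools back in their holders

ROBOT

A 7-joint arm with a two-finger parallel gripper is mounted at the origin on a cart in front of the work surface, level with it; the furniture and walls round the work are solid. World frame = base frame: x ahead of the robot, y to its left, z up, the work surface at z = 0. Lengths are in m, angles in rad, forces in N, time in s.
With the tool pointing down it reaches from about 0.4 to 0.875 m from the base axis. Payload 19.3 kg.
Tool frame: the origin (TCP) lies between the finger pads; the fingertips stand 17 mm ahead of it and the grasp point (between the pads) lies 2 mm behind it (bot.tips_ahead is the z of the fingertips in the tool frame, in m); z points along the fingers, y is the direction in which the jaws open and shut (so a half turn about z gives the same grasp; the last joint's range is limited). The gripper opens to 85 mm and grips with 20 to 120 N. Pads are 22 mm wide; open, the fingers measure 114 mm over their backs; the gripper's body (76 mm by 85 mm) begins 54 mm behind the grasp point. The pads swing forward as they close: fully open they stand 13 mm farther back than shut.
Start: joints at [1.056, 0.521, -0.036, 1.599, 0.021, 1.021, -0.113], TCP at [0.269, -0.564, 0.248] pointing down, gripper open.
Joint ranges: [-2.91, 2.91], [-0.3, 2.13], [-1.5, 1.42], [0.17, 2.43], [-1.26, 4.41], [0.16, 1.93], [-2.52, 2.52]. Speed limits (rad/s): [1.89, 1.89, 2.39, 2.39, 3.01, 3.01, 3.01].

INTERFACE

Orientations are given as [roll, pitch, yaw] about the fixed x, y, z axes, in that order (R = Rz(yaw) Ry(pitch) Rx(roll)).
In Python, from workcell import telemetry, cams, job, bot gives the robot as it stands.
- The arm moves only by the tool arm_command, never from a script. Its argument "deltas" is a list of rows, each a list of 7 numbers: the opening, from -1 (shut) to 1 (fully open), so that 0 is half open, then the shift along the tool's x, y, z normalised to -1 to 1, where 1 is 150 mm, then the turn, a rotation vector about the tool's x, y, z normalised to -1 to 1, where 1 is 45 degrees. In form: [[hand, tx, ty, tz, rx, ry, rz], ...]. A call has 1 to 8 rows; each row is the pose to reach, as a shift and turn from the pose commanded when the call began, along the tool's axes at that moment; what a row does not reach only later rows make up. A row lasts 1/8 s, in which the tool goes at most 62.5 mm and 10.7 degrees, less where a joint would pass 70% of its speed; a pose out of reach is approached as far as the arm can. A call with a number of a shift or a turn outside -1 to 1 is refused whole. A call with a gripper value outside its range is refused whole. The fingers move at their own pace and stop on an object; "newtons" is the grip in N (left out, the last holds). Time passes only in rows, so rows that repeat a pose let the fingers close. It gives the time, the measured TCP pose, the force and the opening at its end, in the units of the state.
- telemetry.observe(): the state, without advancing time (a new reading comes with each control period).
- cams.grab_frame(name): name is "scene" or "top" or "wrist"; returns the picture (384x512x3 uint8, blue, green, red); there is no depth.
- cams.get_calibration(name): a dict with "fx", "fy", "cx", "cy" (pixels), "R" (3x3) and "t" (3): a world point X has camera coordinates R X + t. Camera axes: x right, y down, z forward; pixel columns grow to the right and rows downward; lengths in m; the calibration is good to about 2 mm. A picture is of the moment at which its call begins: read the wrist's pose just before it. get_calibration takes no time and is no camera call; for the wrist camera it gives the pose at the moment of the call.
- job.job_done(): hands the job in, once; it reports no verdict.
The state is a dict: "clock": time; "qpos": joint angles; "qd": joint speeds; "joint_efforts": joint torques, N m; "position": TCP position; "tool_rot": TCP orientation; "force": force on the tool from outside, world axes, zero at the start; "moment": the same for the moment, N m; "grip_width": finger opening in m.
Only numpy, scipy, OpenCV 4.12 (cv2) and the standard library are available. Lean on these libraries where they do the work, as an engineer would, in place of code of your own. Each camera call takes 0.05 s, during which the arm holds its last target.

TASK

The washed espresso tools stand on the pale drying mat: put each back into its own dark-wood holder on the black bar mat: the tamper upright in the round dish, the filter basket mouth up in the round well of the square block, the dosing cup mouth up between the two curved walls with its handle pointing out through either gap, and the brush bristles down along the middle of the long cradle, either way round. Each must sit right down on its holder's floor, about centred. Set the tools down rather than dropping them, and do not push the milk jug or the white mug aside.

Things in the scene. Friction and masses are not known exactly. Their poses are not given: they have to be found in the camera images.
- tamper_center (a point): Coffee tamper: flat round steel foot 58 mm across and 28 mm high, turned dark wooden handle above it, at most 32 mm thick, whole height 98 mm, 0.42 kg. It stands upright on its foot. The point is on its axis half-way up, 49 mm above its underside; z up.
- basket_center (a point): Steel filter basket: round open bowl 25 mm high, foot 57 mm, body 62 mm, with a thin outward rim 69 mm across at the top (22 to 25 mm above the underside); thin walls, 0.05 kg. It stands mouth up. The point is on its axis, 12.5 mm above its underside; z up.
- dosing_cup_center (a point): Steel dosing cup: straight round open cup, 62 mm across and 50 mm high, thin walls, 0.11 kg, with one loop handle on the -y side reaching to 54 mm from the cup's axis. It stands mouth up. The point is on the cup's axis, 25 mm above its underside; y runs through the handle, z up; x is across the handle, where the rim can be gripped.
- brush_center (a point): Turquoise group-head brush, 170 mm long, 19 mm high, 0.045 kg, lying bristles down along its y axis: round head 33 mm across at the -y end, straight flat handle 18 mm wide whose underside is 8 mm and top 14 mm above the surface; it rests on its head and on a small foot at the handle's far end. The point is half-way along it (on the handle), 10 mm above its underside; z up.
- tamper_dish_seat (a point): Home of the tamper: low round dark-wood dish fixed on the black bar mat, 96 mm outside, 15 mm high, recess 72 mm across and 9 mm deep with a cork floor. The point is the centre of the recess floor, 10 mm above the counter; z up.
- basket_well_seat (a point): Home of the filter basket: square dark-wood block fixed on the black bar mat, 108 mm a side, 19 mm high, with a round well 80 mm across and 12 mm deep with a cork floor. The point is the centre of the well's floor, 11 mm above the counter; z up.
- cup_seat_seat (a point): Home of the dosing cup: oblong dark-wood base 104 x 136 mm (longer along y) fixed on the black bar mat with two curved walls, 10 mm high, facing each other round a 78 mm seat with a cork floor; between their ends two gaps about 30 mm wide, at the +y and the -y side, let the cup's handle through. The point is the centre of the seat's floor, 11 mm above the counter; y runs through both gaps, z up.
- brush_cradle_seat (a point): Home of the brush: long dark-wood cradle fixed on the black bar mat, 204 mm along y and 70 mm wide, a flat plate with a low U-shaped wall, 12 mm high, round each end; inside 52 mm wide and 186 mm long; the middle 100 mm is open at both sides for the fingers. The point is the centre of the plate's upper face, 10 mm above the counter; y along the cradle, z up.
- milk_jug: Bystander: big steel milk jug, 112 mm high, at the right-hand end of the mats. Origin at its underside.
- mug: Bystander: white mug, 102 mm high, at the right-hand end of the mats. Origin at its underside.
Things that resemble listed ones, but are neither listed nor needed, are in the scene too. Of the things that look like the part that bears basket_center, take the one that is farthest to the robot's right at the start.

How it is judged:
By the outcome, as a careful person would: the job done as asked, in the order asked, and still so for the second after the job is handed in, with the robot touching nothing.
It also fails if it takes over 109 s, if anything falls off the work surface, if the arm or the gripper's body presses on something with over 40 N, if the wrist force passes 120 N, or if a joint passes its speed limit or range.

## Working session

There is one attempt and no reset: what is moved stays moved. The work goes in short steps, Python scripts to look and compute and a tool call to move; the robot and the scene stay as the last step left them, time stands still between calls to the robot, and variables do not carry over. Pictures are saved under pics/ and viewed, and the job is handed in when it is done.

Besides the shell and the picture viewer there is one more tool, called after "Request:" by a JSON object that holds its "api" and its "payload", one argument or row to a line. arm_command: Moves the arm, as the interface text tells. Its arguments: {"type":"object","properties":{"deltas":{"type":"array","items":{"type":"array","items":{"type":"number"}}},"newtons":{"type":"number"}},"required":["deltas"]}

```bash
mkdir -p pics; ls
python3 - <<'E'
from workcell import telemetry,cams,job,bot
import cv2
print(telemetry.observe()); print(bot.tips_ahead)
for n in("scene","top","wrist"):
    c=cams.get_calibration(n); print(n,c)
    cv2.imwrite(f"pics/{n}0.png",cams.grab_frame(n))
E
```

```text
pics
{'clock': 0.0, 'qpos': array([ 1.05583679,  0.52203171, -0.03632808,  1.60001229,  0.02119743,
        1.02108337, -0.11278917]), 'qd': array([ 0.00112513, -0.00046759,  0.00096337, -0.00052209, -0.00099229,
       -0.00018188,  0.0005419 ]), 'joint_efforts': array([ 4.75848447e-04, -9.27117562e+01,  1.97926484e+00, -3.69944894e+01,
        1.76671013e-02,  8.23904149e-03,  2.73995551e-05]), 'position': array([ 0.26873164, -0.56392248,  0.24771315]), 'tool_rot': array([-3.14044557e+00,  7.92878247e-05,  4.44759765e-01]), 'force': array([0.10324799, 0.50091264, 0.92878439]), 'moment': array([ 0.01192932, -0.01478632, -0.03296501]), 'grip_width': 0.08502962712838576}
0.017
scene {'fx': 464.79692961051984, 'fy': 464.79692961051984, 'cx': 257.2340568070169, 'cy': 194.42182195256856, 'R': array([[-0.83345071,  0.5524905 , -0.0106846 ],
       [ 0.48803309,  0.7268699 , -0.48320168],
       [-0.25919802, -0.40793922, -0.87544388]]), 't': array([ 0.48768594, -0.16125501,  1.73781497])}
top {'fx': 376.5982262074633, 'fy': 376.5982262074633, 'cx': 255.61959552363328, 'cy': 192.39653719092766, 'R': array([[-2.91571040e-02, -9.99568168e-01, -3.65259092e-03],
       [-9.90075875e-01,  2.93824015e-02, -1.37427933e-01],
       [ 1.37475910e-01, -3.90658395e-04, -9.90505034e-01]]), 't': array([-0.07464168,  0.53651057,  1.19866494])}
wrist {'fx': 287.5783134010464, 'fy': 287.5783134010464, 'cx': 254.58188941142785, 'cy': 191.58764586998853, 'R': array([[ 0.43088537, -0.90240447, -0.00199426],
       [-0.85950383, -0.41107222,  0.30376438],
       [-0.27493812, -0.12917356, -0.9527451 ]]), 't': array([-0.62470857, -0.04091569,  0.38168008])}
```

View pics/scene0.png

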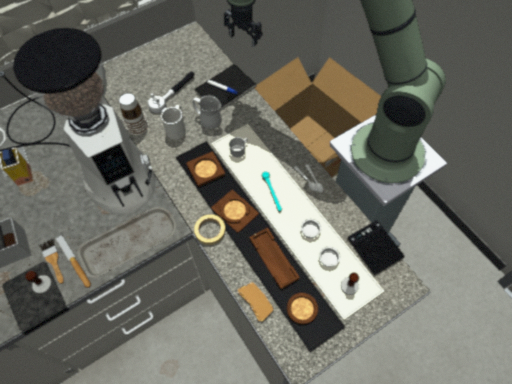

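View pics/top0.png

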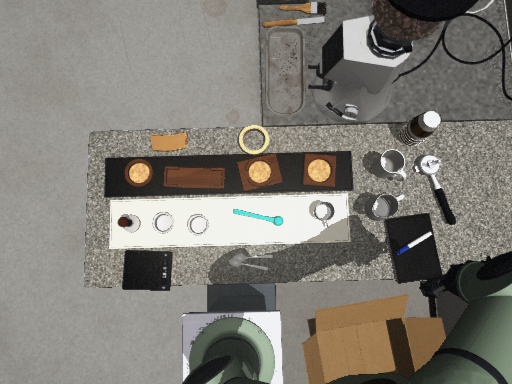

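View pics/wrist0.png

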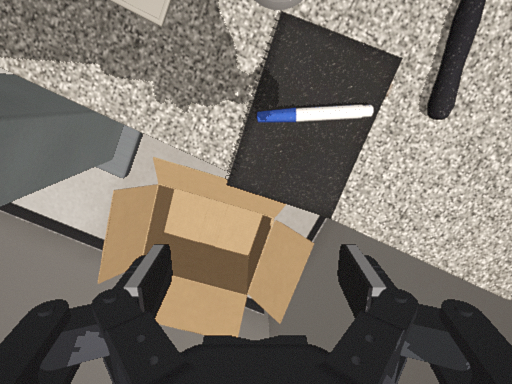

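Run:
```python
import cv2,numpy as np
a=cv2.imread("pics/top0.png")
x=cv2.resize(a[145:255,95:230],None,fx=5.5,fy=5.5,interpolation=cv2.INTER_CUBIC)[:600,:800]
cv2.imwrite("pics/cA.png",x)
x=cv2.resize(a[145:255,225:360],None,fx=5.4,fy=5.4,interpolation=cv2.INTER_CUBIC)[:600,:800]
cv2.imwrite("pics/cB.png",x)
b=cv2.imread("pics/scene0.png")
cv2.imwrite("pics/cC.png",cv2.resize(b[125:345,175:400],None,fx=2.7,fy=2.7,interpolation=cv2.INTER_CUBIC))
```

```text
(no output)
```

View pics/cA.png

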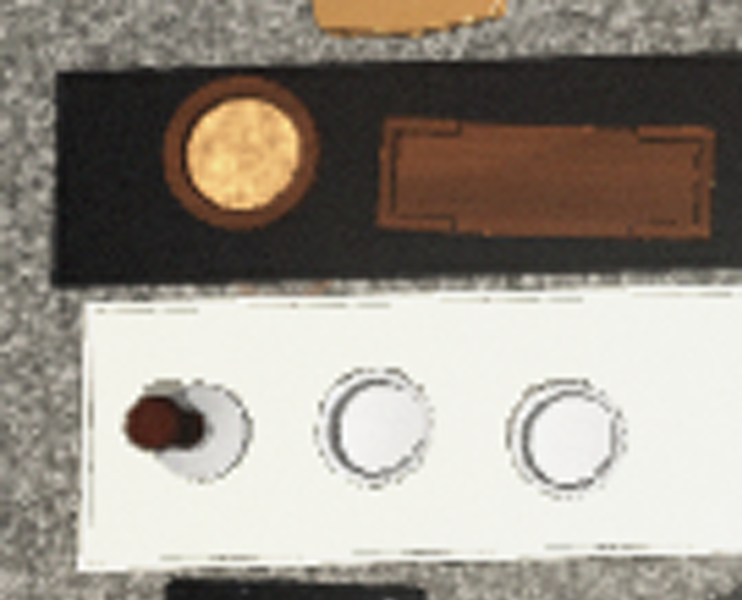

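View pics/cB.png

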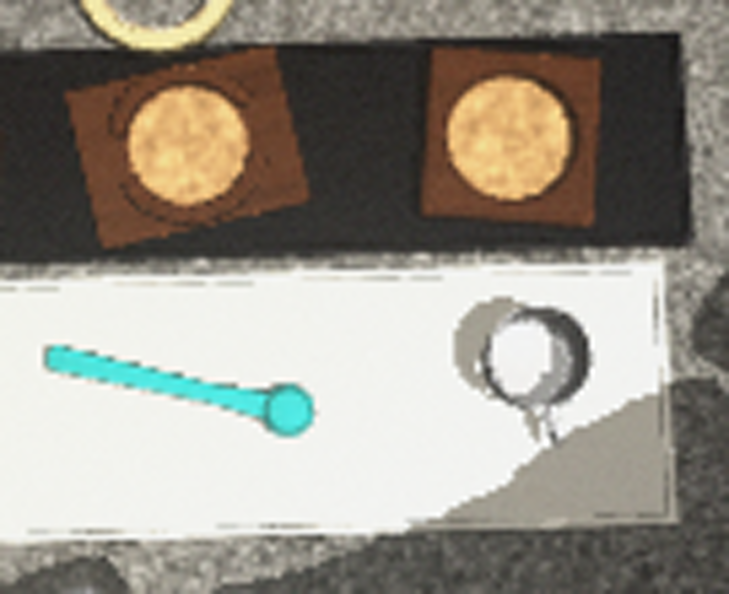

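View pics/cC.png

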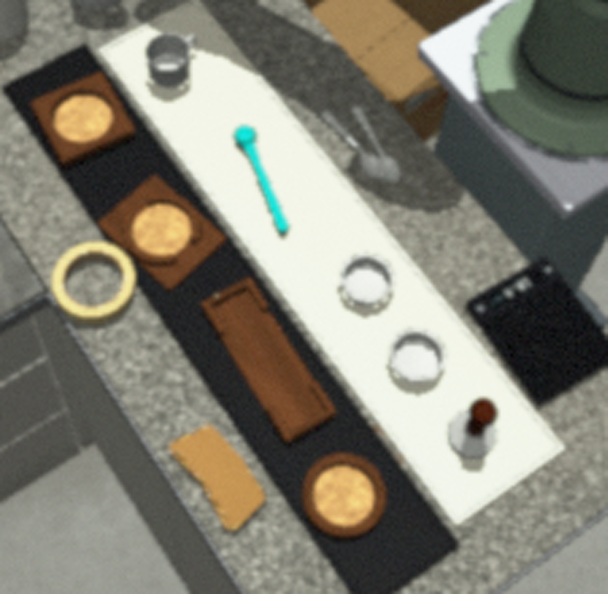

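```bash
cat > h.py <<'E'
import cv2,numpy as np
from workcell import telemetry,cams,job,bot
def ray(c,px,z):
    K=np.array([[c['fx'],0,c['cx']],[0,c['fy'],c['cy']],[0,0,1]])
    R=np.array(c['R']);t=np.array(c['t'])
    px=np.atleast_2d(np.array(px,float)); d=(np.linalg.inv(K)@np.c_[px,np.ones(len(px))].T).T@R
    o=-R.T@t
    return o+d*((z-o[2])/d[:,2])[:,None]
def proj(c,X):
    X=np.atleast_2d(X);p=X@np.array(c['R']).T+np.array(c['t'])
    return np.c_[c['fx']*p[:,0]/p[:,2]+c['cx'],c['fy']*p[:,1]/p[:,2]+c['cy']]
E
python3 - <<'E'
from h import *
print([a for a in dir(bot) if a[0]!='_'])
c=cams.get_calibration('top')
for n,p,z in [("tamper foot",(130,223.5),.03),("bask L",(163,222.5),.027),("bask R",(199.5,224.5),.027),("cup",(322,211),.05),("brush L",(234,211),.018),("brush head",(278,221),.02),("dish",(139,173),.01),("cradle",(195,177.5),.015),("cupseat",(260,172),.011),("well",(319.5,170.5),.011),("mug",(392,162),.05),("jug",(382,207),.1)]:
    print(n,ray(c,p,z)[0].round(3))
E
```

```text
['IKError', 'tips_ahead']
tamper foot [0.445 0.323 0.03 ]
bask L [0.445 0.216 0.027]
bask R [0.435 0.096 0.027]
cup [ 0.465 -0.302  0.05 ]
brush L [ 0.477 -0.017  0.018]
brush head [ 0.439 -0.161  0.02 ]
dish [0.616 0.302 0.01 ]
cradle [0.594 0.112 0.015]
cupseat [ 0.607 -0.107  0.011]
well [ 0.606 -0.308  0.011]
mug [ 0.62 -0.54  0.05]
jug [ 0.468 -0.48   0.1  ]
```

Request:
{"api": "arm_command", "payload": {
  "deltas": [
    [1,0.3,-0.3,0,0,0,-0.2],
    [1,0.6,-0.6,0,0,0,-0.4],
    [1,0.9,-0.9,0,0,0,-0.6],
    [1,1,-1,0,0,0,-0.8],
    [1,1,-1,0,0,0,-1],
    [1,1,-1,0,0,0,-1]
  ]
}}

```text
clock: 0.9
position: [0.3397, -0.3642, 0.2483]
tool_rot: [-3.142, -0.0, 1.229]
force: [0.2, -0.5, 1.2]
grip_width: 0.085
```

```bash
cat >> h.py <<'E'
from scipy.spatial.transform import Rotation as Ro
def go(x,y,z,yawdeg,cmd=None):
    s=telemetry.observe(); p=s['position'];R=Ro.from_euler('xyz',s['tool_rot'])
    Rt=Ro.from_euler('xyz',[np.pi,0,np.radians(yawdeg)])
    d=R.inv().apply(np.array([x,y,z])-p)/.15
    r=(R.inv()*Rt).as_rotvec()/(np.pi/4)
    print('to',(x,y,z,yawdeg),'shift',d.round(3),'turn',r.round(3))
def st():
    s=telemetry.observe()
    print('t',round(s['clock'],2),'p',s['position'].round(4),'rpy',np.degrees(s['tool_rot']).round(2),'F',s['force'].round(1),'w',round(s['grip_width'],4),'q',s['qpos'].round(2))
def snap(n,f):
    c=cams.get_calibration(n);im=cams.grab_frame(n);cv2.imwrite('pics/'+f+'.png',im)
    import pickle;pickle.dump(c,open('pics/'+f+'.pkl','wb'));return c,im
E
python3 - <<'E'
from h import *
st(); go(.45,-.2,.25,90)
c=cams.get_calibration('wrist');print(-np.array(c['R']).T@c['t'])
E
```

```text
t 0.9 p [ 0.3397 -0.3642  0.2483] rpy [-1.800e+02 -1.000e-02  7.044e+01] F [ 0.2 -0.5  1.2] w 0.085 q [ 0.92  0.33 -0.27  1.92  0.11  0.91  0.25]
to (0.45, -0.2, 0.25, 90) shift [ 1.278  0.327 -0.011] turn [-0.    -0.    -0.435]
[ 0.36551794 -0.29150286  0.37532923]
```

Request:
{"api": "arm_command", "payload": {
  "deltas": [
    [1,0.4,0.2,0,0,0,-0.15],
    [1,0.7,0.4,0,0,0,-0.3],
    [1,0.85,0.6,0,0,0,-0.43],
    [1,0.85,0.6,0,0,0,-0.435],
    [1,0.85,0.6,0,0,0,-0.435]
  ]
}}

```text
clock: 1.52
position: [0.4665, -0.2747, 0.2479]
tool_rot: [-3.141, -0.0, 1.568]
force: [-0.6, -0.6, -0.3]
grip_width: 0.0854
```

Run:
```python
from h import *
st(); snap('wrist','w1'); go(.47,0,.25,90)
```

```text
t 1.52 p [ 0.4665 -0.2747  0.2479] rpy [-1.7994e+02 -1.0000e-02  8.9820e+01] F [-0.6 -0.6 -0.3] w 0.0854 q [ 0.71  0.41 -0.38  1.81  0.18  0.96  0.25]
to (0.47, 0, 0.25, 90) shift [ 1.833  0.019 -0.013] turn [-0.001  0.    -0.004]
```

View pics/w1.png

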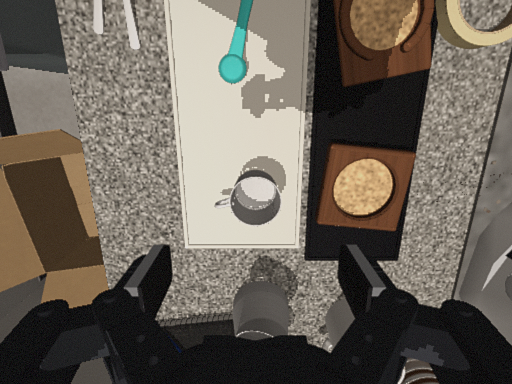

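Request:
{"api": "arm_command", "payload": {
  "deltas": [
    [1,0.35,0,0,0,0,0],
    [1,0.7,0,0,0,0,0],
    [1,1,0.05,0,0,0,0],
    [1,1,0.05,0,0,0,0]
  ]
}}

```text
clock: 2.08
position: [0.4745, -0.1219, 0.2487]
tool_rot: [3.141, -0.0, 1.573]
force: [0.1, -0.7, -0.0]
grip_width: 0.0856
```

Run:
```python
from h import *
st(); snap('wrist','w2')
```

```text
t 2.08 p [ 0.4745 -0.1219  0.2487] rpy [ 1.7997e+02 -1.0000e-02  9.0130e+01] F [ 0.1 -0.7 -0. ] w 0.0856 q [ 0.49  0.33 -0.45  1.93  0.18  0.92 -0.04]
```

Request:
{"api": "arm_command", "payload": {
  "deltas": [
    [1,0.35,0,0,0,0,0],
    [1,0.7,0,0,0,0,0],
    [1,1,0.05,0,0,0,0],
    [1,1,0.05,0,0,0,0]
  ]
}}

```text
clock: 2.62
position: [0.4821, 0.0273, 0.2484]
tool_rot: [3.141, -0.001, 1.573]
force: [1.3, -0.3, -0.5]
grip_width: 0.0854
```

Run:
```python
from h import *
st(); snap('wrist','w3')
```

```text
t 2.62 p [0.4821 0.0273 0.2484] rpy [ 1.7998e+02 -3.0000e-02  9.0110e+01] F [ 1.3 -0.3 -0.5] w 0.0854 q [ 0.23  0.33 -0.51  1.94  0.2   0.92 -0.38]
```

Request:
{"api": "arm_command", "payload": {
  "deltas": [
    [1,0.35,0,0,0,0,0],
    [1,0.7,0,0,0,0,0],
    [1,1,0.05,0,0,0,0],
    [1,1,0.05,0,0,0,0]
  ]
}}

```text
clock: 3.18
position: [0.4897, 0.1769, 0.2481]
tool_rot: [-3.141, -0.001, 1.572]
force: [-0.0, -0.4, -0.8]
grip_width: 0.0854
```

Run:
```python
from h import *
st(); snap('wrist','w4')
```

```text
t 3.17 p [0.4897 0.1769 0.2481] rpy [-1.7999e+02 -4.0000e-02  9.0080e+01] F [-0.  -0.4 -0.8] w 0.0854 q [-0.04  0.4  -0.54  1.85  0.25  0.96 -0.69]
```

View pics/w2.png

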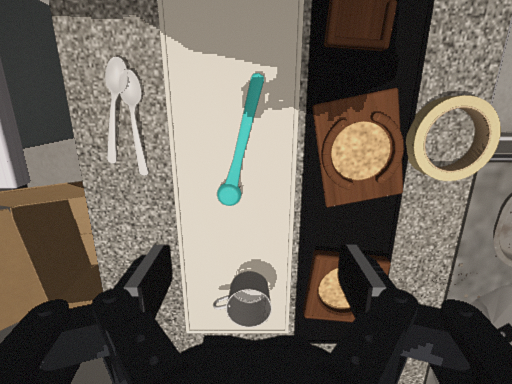

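View pics/w3.png

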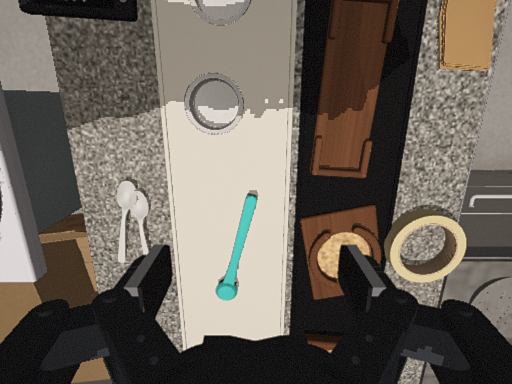

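View pics/w4.png

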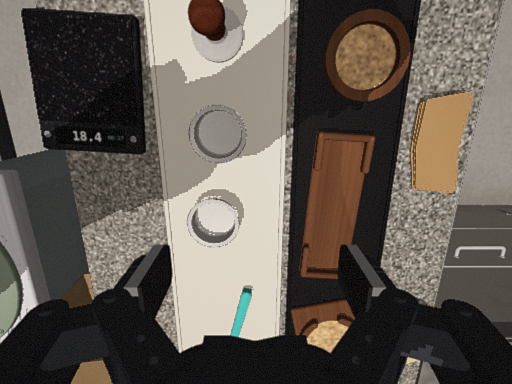

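Request:
{"api": "arm_command", "payload": {
  "deltas": [
    [1,0.35,0,0,0,0,0],
    [1,0.6,0,0,0,0,0],
    [1,0.6,0,0,0,0,0]
  ]
}}

```text
clock: 3.6
position: [0.4894, 0.2659, 0.2481]
tool_rot: [-3.141, -0.0, 1.572]
force: [-0.2, -2.3, 0.5]
grip_width: 0.0859
```

Run:
```python
from h import *
st(); snap('wrist','w5')
```

```text
t 3.6 p [0.4894 0.2659 0.2481] rpy [-1.7998e+02 -1.0000e-02  9.0040e+01] F [-0.2 -2.3  0.5] w 0.0859 q [-0.2   0.46 -0.55  1.76  0.28  1.   -0.86]
```

View pics/w5.png

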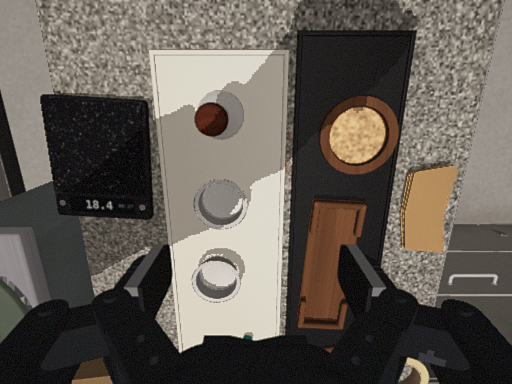

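```bash
cat >> h.py <<'E'
import pickle
def load(f): return pickle.load(open('pics/'+f+'.pkl','rb')),cv2.imread('pics/'+f+'.png')
def circ(P):
    A=np.c_[2*P[:,:2],np.ones(len(P))];s=np.linalg.lstsq(A,(P[:,:2]**2).sum(1),rcond=None)[0]
    r=np.sqrt(s[2]+s[0]**2+s[1]**2);res=np.hypot(*(P[:,:2]-s[:2]).T)-r
    return s[:2],r,res
def rcirc(P,n=4):
    for _ in range(n):
        c,r,e=circ(P);P=P[abs(e)<max(.0015,1.5*np.std(e))]
    return c,r,np.std(e),len(P)
def blobs(m,mn=100):
    cs,_=cv2.findContours(m.astype(np.uint8)*255,cv2.RETR_EXTERNAL,cv2.CHAIN_APPROX_NONE)
    return sorted([k for k in cs if cv2.contourArea(k)>mn],key=cv2.contourArea,reverse=True)
def cork(im):
    h=cv2.cvtColor(im,cv2.COLOR_BGR2HSV);m=((h[...,0]>=10)&(h[...,0]<26)&(h[...,1]>70)&(h[...,2]>110)).astype(np.uint8)
    return cv2.morphologyEx(m,cv2.MORPH_CLOSE,np.ones((3,3)))
def wood(im):
    h=cv2.cvtColor(im,cv2.COLOR_BGR2HSV);m=((h[...,0]<26)&(h[...,1]>70)&(h[...,2]>35)).astype(np.uint8)
    return cv2.morphologyEx(m,cv2.MORPH_CLOSE,np.ones((3,3)))
def turq(im):
    h=cv2.cvtColor(im,cv2.COLOR_BGR2HSV);return ((h[...,0]>80)&(h[...,0]<95)&(h[...,1]>100)).astype(np.uint8)
E
python3 - <<'E'
from h import *
for f in ['w1','w2','w3','w4','w5']:
    c,im=load(f); print(f)
    for nm,m,z in(('cork',cork(im),.0105),('wood',wood(im),.019),('turq',turq(im),.018)):
        for b in blobs(m,250):
            x,y,w,h=cv2.boundingRect(b)
            P=ray(c,b[:,0]+0.0,z); 
            cc,r,s,n=rcirc(P)
            rect=cv2.minAreaRect((P[:,:2]*1000).astype(np.float32))
            print(nm,(x,y,w,h),'circ',cc.round(4),round(r*1000,1),round(s*1000,2),n,'rect',np.round(rect[0],1),np.round(rect[1],1),round(rect[2],1))
E
```

```text
w1
cork (0, 129, 109, 179) circ [ 0.1897 -0.3636] 103.0 21.31 583 rect [ 194.2 -363. ] [269.4 155.4] 74.8
cork (318, 146, 97, 84) circ [ 0.6111 -0.311 ] 55.4 4.03 211 rect [ 612.2 -311.8] [107.3 109.4] 84.2
cork (350, 0, 69, 75) circ [ 0.6109 -0.1238] 37.5 4.74 174 rect [ 609.9 -130.9] [75.4 75.3] 89.8
cork (446, 0, 66, 47) circ [ 0.7222 -0.0988] 40.1 2.8 91 rect [ 714.2 -119.4] [32.4 88.7] 69.6
wood (0, 129, 109, 180) circ [ 0.1925 -0.3585] 117.3 13.32 297 rect [ 200.1 -360.9] [267.5 152. ] 74.8
wood (333, 0, 179, 87) circ [ 0.6454 -0.1202] 78.6 19.28 335 rect [ 652.1 -121.7] [190.2  89.2] 10.7
wood (315, 143, 101, 89) circ [ 0.6071 -0.3075] 59.1 3.7 204 rect [ 606.9 -307.4] [110.5 112.4] 84.4
turq (219, 0, 34, 83) circ [ 0.4482 -0.1366] 34.4 7.3 104 rect [ 443.9 -135.4] [85.  30.4] 83.3
w2
cork (315, 91, 88, 116) circ [ 0.6113 -0.1109] 55.3 4.48 418 rect [ 610.2 -106.2] [104.1 132.3] 11.9
cork (408, 95, 93, 86) circ [ 0.729  -0.0913] 53.0 0.53 219 rect [729.5 -91.2] [105.5 108. ] 77.5
cork (0, 182, 98, 149) circ [ 0.1696 -0.2483] 82.1 12.61 331 rect [ 175.4 -275.9] [272.6 135.4] 75
[... 3570 characters left out ...]
610.1 115.4] [186.4  45.8] 86.2
cork (303, 203, 19, 97) circ [0.7382 0.1268] 176.1 2.44 101 rect [568.5 134.2] [154.2  10.9] 86.1
wood (296, 198, 71, 132) circ [0.6078 0.1145] 94.8 16.22 209 rect [594.4 114.4] [211.3  74.3] 86.3
wood (318, 96, 81, 79) circ [0.6165 0.301 ] 47.8 0.48 213 rect [616.6 301. ] [96.4 96.2] 44.0
wood (400, 164, 58, 89) circ [0.7326 0.2055] 59.6 5.9 153 rect [715.2 203.6] [ 65.9 125.5] 1.9
wood (195, 103, 33, 33) circ [0.4361 0.3214] 18.7 0.72 95 rect [436.  321.7] [39.5 36.1] 30.1
wood (71, 357, 42, 27) circ [ 0.2268 -0.0809] 27.6 2.8 61 rect [221.6 -74.2] [67.4 55.1] 0.1
wood (398, 357, 32, 27) circ [ 0.7467 -0.0778] 26.5 3.03 57 rect [753.5 -75.8] [55.9 48.9] 83.9
```

Run:
```python
from h import *
c,im=load('w5')
x=im[80:310,140:300]
g=cv2.cvtColor(x,cv2.COLOR_BGR2GRAY)
o=np.hstack([cv2.resize(x,None,fx=2.5,fy=2.5,interpolation=cv2.INTER_CUBIC),cv2.cvtColor(cv2.resize(cv2.Canny(g,25,70),None,fx=2.5,fy=2.5,interpolation=cv2.INTER_NEAREST),cv2.COLOR_GRAY2BGR)])
cv2.imwrite('pics/cD.png',o)
```

```text
(no output)
```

View pics/cD.png

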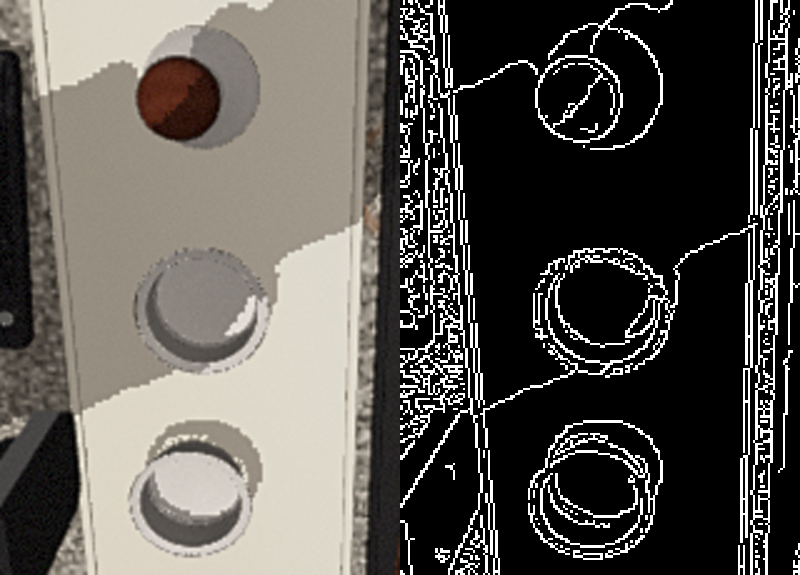

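Run:
```python
from h import *
c,im=load('w5')
e=cv2.Canny(cv2.cvtColor(im,cv2.COLOR_BGR2GRAY),25,70)
def pts(x0,y0,x1,y1):
    ys,xs=np.nonzero(e[y0:y1,x0:x1]);return np.c_[xs+x0,ys+y0].astype(float)
P=pts(190,85,250,145)
# drop knob circle
k=np.hypot(P[:,0]-211,P[:,1]-119)>19.5
P=P[k]
Q=ray(c,P,.032)
best=None
d=np.hypot(*(Q[:,:2]-[.447,.32]).T);Q=Q[(d>.02)&(d<.036)]
print('foot',rcirc(Q,6))
k=blobs(wood(im)[85:145,185:235],200)[0][:,0]+[185,85]
for z in(.085,.09):print('knob',z,rcirc(ray(c,k,z)))
m=proj(c,[[.445,.318,.102]]);print(m)
# baskets rim: outermost edges
ct={}
for nm,g,r0 in(('L',(.444,.217),0),('R',(.436,.096),0)):
    p=proj(c,[[*g,.027]])[0];print(nm,p)
for f,gl in(('w4',((217,132),(214,219))),('w5',((221,203),(217,274)))):
    c,im=load(f);e=cv2.Canny(cv2.cvtColor(im,cv2.COLOR_BGR2GRAY),25,70)
    for g in gl:
        a=[]
        for th in np.radians(np.arange(0,360,4)):
            for r in np.arange(40,15,-.5):
                x,y=int(round(g[0]+r*np.cos(th))),int(round(g[1]+r*np.sin(th)))
                if e[y,x]: a.append((x,y));break
        Q=ray(c,a,.028);d=Q[:,:2]-np.median(Q[:,:2],0)
        print(f,g,rcirc(Q,6))
```

```text
foot (array([0.44946272, 0.32676153]), np.float64(0.027478100323314714), np.float64(0.0005136266634870867), 129)
knob 0.085 (array([0.44593053, 0.3254362 ]), np.float64(0.015209001305868951), np.float64(0.0006330521113217265), 99)
knob 0.09 (array([0.44667462, 0.32574124]), np.float64(0.014946882673081278), np.float64(0.000622141812179037), 99)
[[207.19295235 128.32072477]]
L [219.37815564 202.91436869]
R [216.77060815 283.4265844 ]
w4 (217, 132) (array([0.44470673, 0.2149356 ]), np.float64(0.03492588694775485), np.float64(0.0005232974377329796), 76)
w4 (214, 219) (array([0.43654992, 0.10680879]), np.float64(0.04171941937875277), np.float64(0.0011612799642794708), 36)
w5 (221, 203) (array([0.44499848, 0.21477752]), np.float64(0.0350673765210619), np.float64(0.0005375276335228086), 68)
w5 (217, 274) (array([0.43927224, 0.10876903]), np.float64(0.04423020596984611), np.float64(0.001383335594371571), 45)
```

Run:
```python
from h import *
go(.448,.326,.14,90);go(.448,.326,.08,90)
```

```text
to (0.448, 0.326, 0.14, 90) shift [ 0.412 -0.278  0.719] turn [-0.     0.001 -0.001]
to (0.448, 0.326, 0.08, 90) shift [ 0.413 -0.278  1.119] turn [-0.     0.001 -0.001]
```

Request:
{"api": "arm_command", "payload": {
  "deltas": [
    [1,0.2,-0.14,0,0,0,0],
    [1,0.41,-0.278,0.1,0,0,0],
    [1,0.412,-0.278,0.4,0,0,0],
    [1,0.412,-0.278,0.6,0,0,0],
    [1,0.412,-0.278,0.72,0,0,0],
    [1,0.412,-0.278,0.72,0,0,0]
  ]
}}

```text
clock: 4.4
position: [0.4478, 0.3261, 0.1398]
tool_rot: [-3.141, 0.001, 1.57]
force: [-0.2, 0.1, 0.9]
grip_width: 0.0855
```

Run:
```python
from h import *
st();snap('wrist','w6')
go(.448,.326,.08,90)
```

```text
t 4.4 p [0.4478 0.3261 0.1398] rpy [-1.7994e+02  8.0000e-02  8.9950e+01] F [-0.2  0.1  0.9] w 0.0855 q [-0.37  0.6  -0.5   1.86  0.39  0.79 -1.09]
to (0.448, 0.326, 0.08, 90) shift [-0.005 -0.     0.405] turn [ 0.     0.    -0.001]
```

View pics/w6.png

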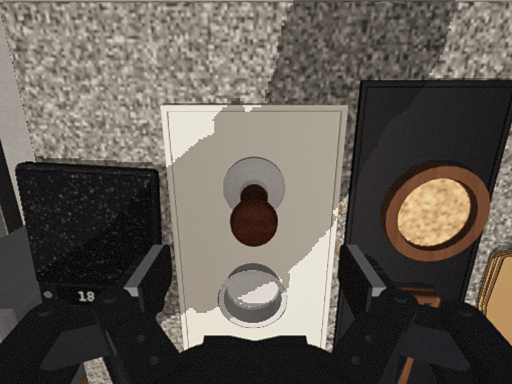

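Request:
{"api": "arm_command", "payload": {
  "deltas": [
    [1,0,0,0.2,0,0,0],
    [1,0,0,0.38,0,0,0],
    [1,0,0,0.38,0,0,0],
    [-1,0,0,0.38,0,0,0],
    [-1,0,0,0.38,0,0,0],
    [-1,0,0,0.38,0,0,0],
    [-1,0,0,0.38,0,0,0],
    [-1,0,0,0.38,0,0,0]
  ],
  "newtons": 50
}}

```text
clock: 5.45
position: [0.4477, 0.328, 0.0842]
tool_rot: [3.141, -0.001, 1.572]
force: [-2.4, -1.8, 11.4]
grip_width: 0.0295
```

Request:
{"api": "arm_command", "payload": {
  "deltas": [
    [-1,0,0,0,0,0,0],
    [-1,0,0,-0.1,0,0,0],
    [-1,0,0,-0.25,0,0,0],
    [-1,0,0,-0.35,0,0,0],
    [-1,0,0,-0.35,0,0,0]
  ]
}}

```text
clock: 6.08
position: [0.4479, 0.3278, 0.1369]
tool_rot: [3.14, -0.001, 1.571]
force: [0.1, -0.7, -4.9]
grip_width: 0.0296
```

Run:
```python
from h import *
st();snap('wrist','w7')
```

```text
t 6.08 p [0.4479 0.3278 0.1369] rpy [ 1.7991e+02 -6.0000e-02  9.0040e+01] F [ 0.1 -0.7 -4.9] w 0.0296 q [-0.38  0.6  -0.5   1.86  0.4   0.78 -1.1 ]
```

View pics/w7.png

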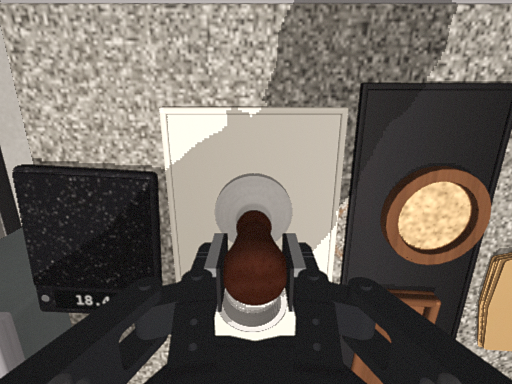

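Run:
```python
from h import *
c,im=load('w7')
e=cv2.Canny(cv2.cvtColor(im,cv2.COLOR_BGR2GRAY),25,70)
g=(254,212);a=[]
for th in np.radians(np.arange(165,376,3)):
    for r in np.arange(50,25,-.5):
        x,y=int(round(g[0]+r*np.cos(th))),int(round(g[1]+r*np.sin(th)))
        if e[y,x]: a.append((x,y));break
for z in(.057,.08,.085,.09):print(z,rcirc(ray(c,a,z),6))
```

```text
0.057 (array([0.44670119, 0.32378539]), np.float64(0.030022935244195786), np.float64(0.0003280768661690426), 69)
0.08 (array([0.44677288, 0.33279988]), np.float64(0.026688083384362134), np.float64(0.0002916351345924635), 69)
0.085 (array([0.44678847, 0.33475955]), np.float64(0.02596311558875631), np.float64(0.0002837130190323381), 69)
0.09 (array([0.44680406, 0.33671922]), np.float64(0.02523814779313991), np.float64(0.0002757909034722227), 69)
```

Run:
```python
from h import *
go(.6177,.303,.137,90)
```

```text
to (0.6177, 0.303, 0.137, 90) shift [-0.164  1.134 -0.006] turn [ 0.001 -0.     0.001]
```

Request:
{"api": "arm_command", "payload": {
  "deltas": [
    [-1,-0.03,0.2,0,0,0,0],
    [-1,-0.07,0.45,0,0,0,0],
    [-1,-0.11,0.7,0,0,0,0],
    [-1,-0.14,0.9,0,0,0,0],
    [-1,-0.164,1,0,0,0,0],
    [-1,-0.164,1,0,0,0,0]
  ]
}}

```text
clock: 6.88
position: [0.5974, 0.3027, 0.1348]
tool_rot: [-3.14, 0.001, 1.571]
force: [-0.9, 0.6, -5.0]
grip_width: 0.0294
```

Run:
```python
from h import *
st();go(.6177,.303,.1,90)
```

```text
t 6.88 p [0.5974 0.3027 0.1348] rpy [-1.7994e+02  3.0000e-02  9.0010e+01] F [-0.9  0.6 -5. ] w 0.0294 q [-0.26  0.76 -0.48  1.54  0.4   0.94 -0.87]
to (0.6177, 0.303, 0.1, 90) shift [0.002 0.136 0.232] turn [-0.001  0.001  0.   ]
```

Request:
{"api": "arm_command", "payload": {
  "deltas": [
    [-1,0,0.07,0,0,0,0],
    [-1,0,0.136,0,0,0,0],
    [-1,0,0.136,0.1,0,0,0],
    [-1,0,0.136,0.18,0,0,0],
    [-1,0,0.136,0.23,0,0,0],
    [-1,0,0.136,0.23,0,0,0]
  ]
}}

```text
clock: 7.62
position: [0.6173, 0.3031, 0.1005]
tool_rot: [-3.14, 0.001, 1.572]
force: [-0.4, 0.7, -4.8]
grip_width: 0.03
```

Run:
```python
from h import *
st();snap('wrist','w8');go(.6177,.303,.09,90)
```

```text
t 7.62 p [0.6173 0.3031 0.1005] rpy [-1.7993e+02  3.0000e-02  9.0080e+01] F [-0.4  0.7 -4.8] w 0.03 q [-0.26  0.82 -0.46  1.51  0.43  0.92 -0.86]
to (0.6177, 0.303, 0.09, 90) shift [-0.002  0.001  0.074] turn [-0.001  0.     0.001]
```

View pics/w8.png

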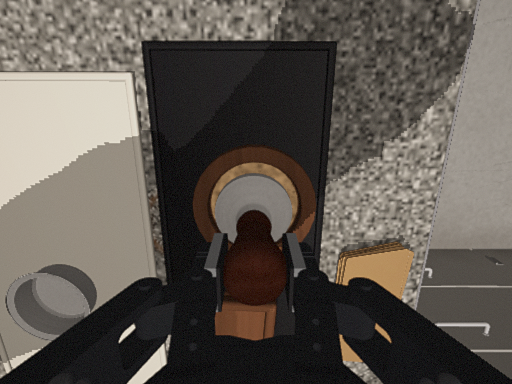

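Request:
{"api": "arm_command", "payload": {
  "deltas": [
    [-1,0,0,0.03,0,0,0],
    [-1,0,0,0.05,0,0,0],
    [-1,0,0,0.06,0,0,0],
    [-1,0,0,0.06,0,0,0]
  ]
}}

```text
clock: 8.18
position: [0.6178, 0.3032, 0.0923]
tool_rot: [-3.141, 0.0, 1.572]
force: [0.3, 0.9, -5.3]
grip_width: 0.0297
```

Run:
```python
from h import *
st();snap('wrist','w9')
```

```text
t 8.18 p [0.6178 0.3032 0.0923] rpy [-179.99    0.     90.05] F [ 0.3  0.9 -5.3] w 0.0297 q [-0.26  0.83 -0.46  1.51  0.43  0.9  -0.86]
```

View pics/w9.png

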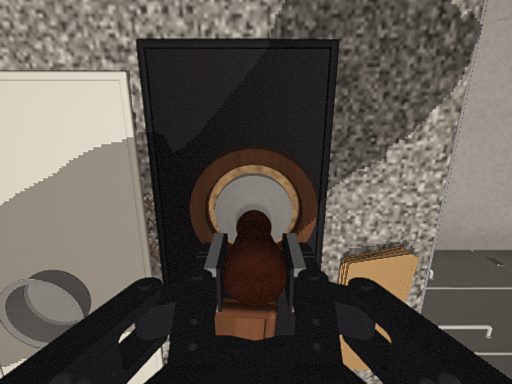

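Request:
{"api": "arm_command", "payload": {
  "deltas": [
    [-1,0,0,0.007,0,0,0],
    [-1,0,0,0.014,0,0,0],
    [-1,0,0,0.014,0,0,0]
  ]
}}

```text
clock: 8.6
position: [0.618, 0.3037, 0.0914]
tool_rot: [3.141, -0.001, 1.572]
force: [-4.8, -1.4, 9.9]
grip_width: 0.0298
```

Request:
{"api": "arm_command", "payload": {
  "deltas": [
    [-1,0,0,0.007,0,0,0],
    [-1,0,0,0.01,0,0,0],
    [-1,0,0,0.01,0,0,0]
  ]
}}

```text
clock: 8.98
position: [0.6182, 0.304, 0.0913]
tool_rot: [3.14, -0.001, 1.572]
force: [-11.0, -4.7, 28.0]
grip_width: 0.0295
```

Request:
{"api": "arm_command", "payload": {
  "deltas": [
    [-1,0,0,-0.01,0,0,0],
    [-1,0,0,-0.012,0,0,0],
    [0.2,0,0,-0.012,0,0,0],
    [1,0,0,-0.012,0,0,0],
    [1,0,0,-0.012,0,0,0],
    [1,0,0,-0.012,0,0,0]
  ]
}}

```text
clock: 9.72
position: [0.6178, 0.3032, 0.0904]
tool_rot: [-3.142, -0.0, 1.572]
force: [0.5, 1.3, -0.4]
grip_width: 0.0853
```

Request:
{"api": "arm_command", "payload": {
  "deltas": [
    [1,0,0,-0.2,0,0,0],
    [1,0,0,-0.5,0,0,0],
    [1,0,0,-0.8,0,0,0],
    [1,0,0,-0.8,0,0,0]
  ]
}}

```text
clock: 10.22
position: [0.619, 0.304, 0.2142]
tool_rot: [3.137, -0.003, 1.572]
force: [0.8, -0.7, -1.6]
grip_width: 0.0853
```

Run:
```python
from h import *
st();snap('wrist','w10');go(.47,.2,.25,90)
```

```text
t 10.22 p [0.619  0.304  0.2142] rpy [ 1.7972e+02 -1.5000e-01  9.0040e+01] F [ 0.8 -0.7 -1.6] w 0.0853 q [-0.24  0.7  -0.51  1.43  0.36  1.1  -0.81]
to (0.47, 0.2, 0.25, 90) shift [-0.689 -0.989 -0.257] turn [ 0.003 -0.001  0.001]
```

View pics/w10.png

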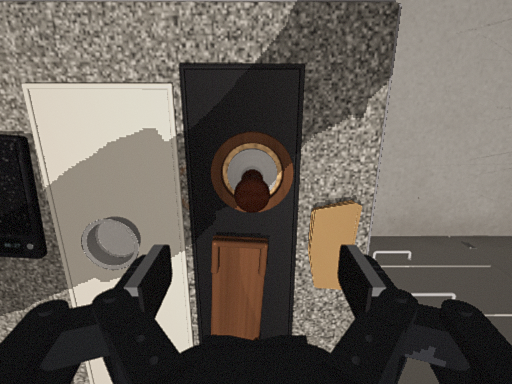

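Request:
{"api": "arm_command", "payload": {
  "deltas": [
    [1,-0.25,-0.3,-0.1,0,0,0],
    [1,-0.5,-0.6,-0.2,0,0,0],
    [1,-0.8,-0.9,-0.22,0,0,0],
    [1,-1,-1,-0.22,0,0,0],
    [1,-1,-1,-0.22,0,0,0]
  ]
}}

```text
clock: 10.9
position: [0.467, 0.1505, 0.243]
tool_rot: [-3.141, 0.002, 1.569]
force: [0.8, 0.5, 0.3]
grip_width: 0.0851
```

Request:
{"api": "arm_command", "payload": {
  "deltas": [
    [1,-0.35,-0.1,0,0,0,0],
    [1,-0.7,-0.15,0,0,0,0],
    [1,-0.7,-0.15,0,0,0,0],
    [1,-0.7,-0.15,0,0,0,0]
  ]
}}

```text
clock: 11.4
position: [0.4458, 0.0487, 0.2432]
tool_rot: [-3.141, -0.001, 1.572]
force: [0.1, 0.1, -0.2]
grip_width: 0.0855
```

Run:
```python
from h import *
st();c,im=snap('wrist','w11')
x=im[100:280,130:330]
print(proj(c,[[.436,.097,.027]]))
g=cv2.cvtColor(x,cv2.COLOR_BGR2GRAY)
cv2.imwrite('pics/cE.png',np.hstack([cv2.resize(x,None,fx=2,fy=2),cv2.resize(cv2.cvtColor(cv2.Canny(g,25,70),cv2.COLOR_GRAY2BGR),None,fx=2,fy=2)]))
```

```text
t 11.4 p [0.4458 0.0487 0.2432] rpy [-1.7998e+02 -4.0000e-02  9.0070e+01] F [ 0.1  0.1 -0.2] w 0.0855 q [ 0.23  0.29 -0.57  2.03  0.2   0.88 -0.44]
[[246.40664485 126.11923624]]
```

View pics/w11.png

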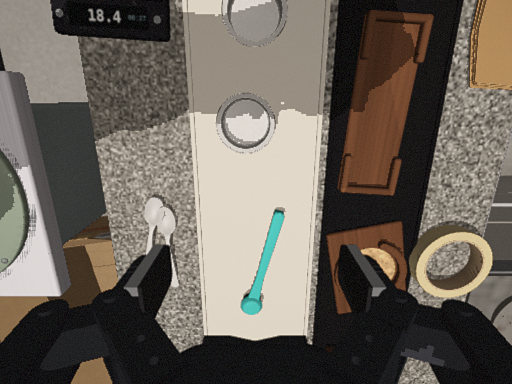

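View pics/cE.png

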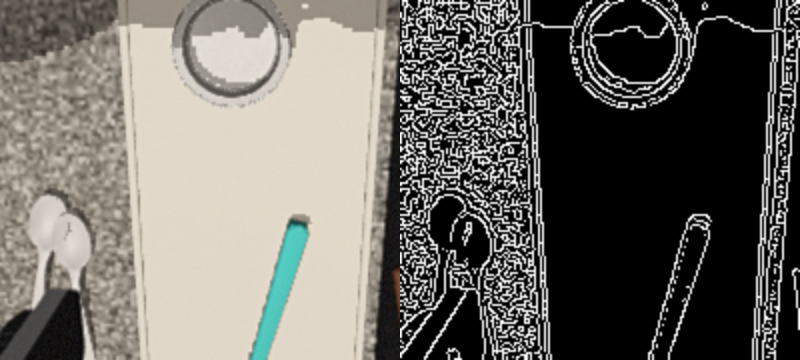

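Run:
```python
from h import *
c,im=load('w11');e=cv2.Canny(cv2.cvtColor(im,cv2.COLOR_BGR2GRAY),25,70)
g=(246,124);a=[]
for th in np.radians(np.arange(0,360,3)):
    for r in np.arange(36,22,-.5):
        x,y=int(round(g[0]+r*np.cos(th))),int(round(g[1]+r*np.sin(th)))
        if e[y,x]: a.append((x,y));break
for z in(.025,.028,.03):print(z,rcirc(ray(c,a,z),6))
go(.436,.097,.12,90)
```

```text
0.025 (array([0.43449994, 0.09961755]), np.float64(0.035382134644657316), np.float64(0.0005169951175731803), 97)
0.028 (array([0.43459557, 0.09984517]), np.float64(0.03507468613446166), np.float64(0.0005125027549649564), 97)
0.03 (array([0.43465932, 0.09999692]), np.float64(0.034869720460997816), np.float64(0.0005095078465594753), 97)
to (0.436, 0.097, 0.12, 90) shift [ 0.319 -0.065  0.822] turn [-0.    -0.001  0.003]
```

Run:
```python
from h import *
c,im=load('w11');s=telemetry.observe();R=Ro.from_euler('xyz',s['tool_rot']).as_matrix();p=s['position']
for z in(0,.004,.01,.017):
  for x in (-.011,.011):
    for y in (-.0425,-.015): print(z,x,y,proj(c,[p+R@[x,y,z]])[0].round(1))
A=load('w11')[1][230:320,130:380];B=load('w7')[1][220:310,130:380]
cv2.imwrite('pics/cF.png',np.vstack([cv2.resize(A,None,fx=3,fy=3),cv2.resize(B,None,fx=3,fy=3)]))
```

```text
0 -0.011 -0.0425 [172.2 279.5]
0 -0.011 -0.015 [225.7 279.5]
0 0.011 -0.0425 [168.2 240.9]
0 0.011 -0.015 [224.4 240.9]
0.004 -0.011 -0.0425 [174.2 275. ]
0.004 -0.011 -0.015 [226.5 275. ]
0.004 0.011 -0.0425 [170.5 237.2]
0.004 0.011 -0.015 [225.1 237.2]
0.01 -0.011 -0.0425 [177.2 268.6]
0.01 -0.011 -0.015 [227.5 268.6]
0.01 0.011 -0.0425 [173.7 232. ]
0.01 0.011 -0.015 [226.3 232. ]
0.017 -0.011 -0.0425 [180.3 261.8]
0.017 -0.011 -0.015 [228.6 261.7]
0.017 0.011 -0.0425 [177.1 226.4]
0.017 0.011 -0.015 [227.5 226.4]
```

View pics/cF.png

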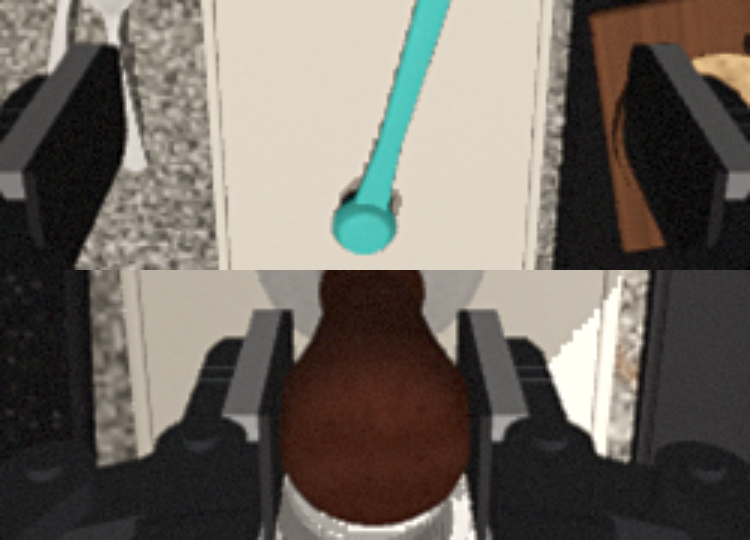

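Run:
```python
from h import *
go(.4346,.0998,.10,90)
```

```text
to (0.4346, 0.0998, 0.1, 90) shift [ 0.337 -0.074  0.955] turn [-0.    -0.001  0.003]
```

Request:
{"api": "arm_command", "payload": {
  "deltas": [
    [1,0.17,-0.04,0.2,0,0,0],
    [1,0.337,-0.074,0.4,0,0,0],
    [1,0.337,-0.074,0.65,0,0,0],
    [1,0.337,-0.074,0.85,0,0,0],
    [1,0.337,-0.074,0.95,0,0,0],
    [1,0.337,-0.074,0.95,0,0,0]
  ]
}}

```text
clock: 12.2
position: [0.4341, 0.0993, 0.1005]
tool_rot: [-3.14, -0.0, 1.573]
force: [-0.0, 0.3, -0.2]
grip_width: 0.0856
```

Run:
```python
from h import *
st();snap('wrist','w12');go(.4346,.0998,.027,90)
```

```text
t 12.2 p [0.4341 0.0993 0.1005] rpy [-179.92   -0.     90.13] F [-0.   0.3 -0.2] w 0.0856 q [ 0.    0.52 -0.46  2.16  0.44  0.55 -0.78]
to (0.4346, 0.0998, 0.027, 90) shift [0.004 0.    0.495] turn [-0.    -0.     0.002]
```

View pics/w12.png

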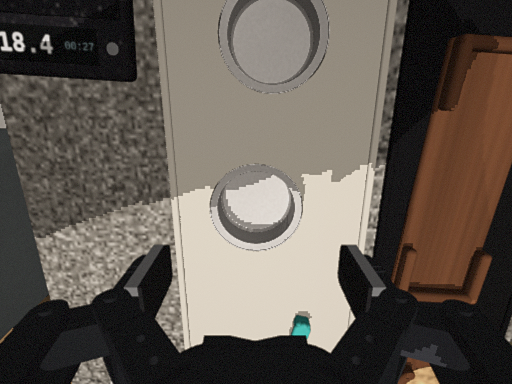

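Request:
{"api": "arm_command", "payload": {
  "deltas": [
    [1,0,0,0.2,0,0,0],
    [1,0,0,0.4,0,0,0],
    [1,0,0,0.49,0,0,0],
    [1,0,0,0.49,0,0,0]
  ]
}}

```text
clock: 12.75
position: [0.4345, 0.0988, 0.0277]
tool_rot: [-3.141, 0.0, 1.572]
force: [0.1, 0.4, 0.4]
grip_width: 0.0852
```

Request:
{"api": "arm_command", "payload": {
  "deltas": [
    [0.3,0,0,0,0,0,0],
    [0.3,0,0,0,0,0,0],
    [0.3,0,0,0,0,0,0],
    [0.3,0,0,0,0,0,0]
  ],
  "newtons": 25
}}

```text
clock: 13.25
position: [0.4348, 0.0987, 0.0289]
tool_rot: [3.14, -0.0, 1.572]
force: [-5.0, 0.5, 18.7]
grip_width: 0.0654
```

Run:
```python
from h import *
st();snap('wrist','w13')
```

```text
t 13.25 p [0.4348 0.0987 0.0289] rpy [ 1.7991e+02 -1.0000e-02  9.0060e+01] F [-5.   0.5 18.7] w 0.0654 q [-0.1   0.66 -0.33  2.19  0.57  0.37 -0.9 ]
```

View pics/w13.png

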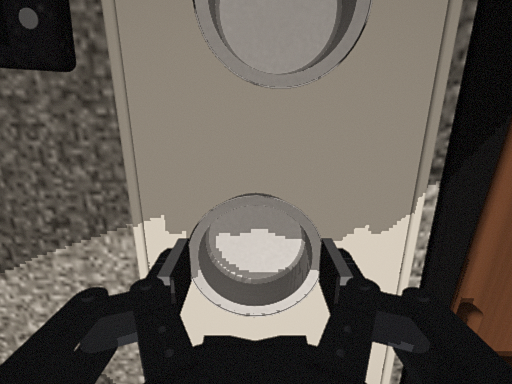

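Request:
{"api": "arm_command", "payload": {
  "deltas": [
    [0.3,0,0,-0.05,0,0,0],
    [0.3,0,0,-0.15,0,0,0],
    [0.3,0,0,-0.3,0,0,0],
    [0.3,0,0,-0.3,0,0,0]
  ]
}}

```text
clock: 13.8
position: [0.4354, 0.0985, 0.0744]
tool_rot: [3.139, -0.001, 1.571]
force: [-0.4, -0.8, -0.6]
grip_width: 0.0649
```

Run:
```python
from h import *
st();snap('wrist','w14');snap('scene','s1')
a=cv2.imread('pics/s1.png')[150:350,250:420];cv2.imwrite('pics/cG.png',cv2.resize(a,None,fx=3,fy=3))
```

```text
t 13.8 p [0.4354 0.0985 0.0744] rpy [ 1.7983e+02 -4.0000e-02  9.0010e+01] F [-0.4 -0.8 -0.6] w 0.0649 q [-0.03  0.57 -0.42  2.17  0.49  0.48 -0.83]
```

View pics/w14.png

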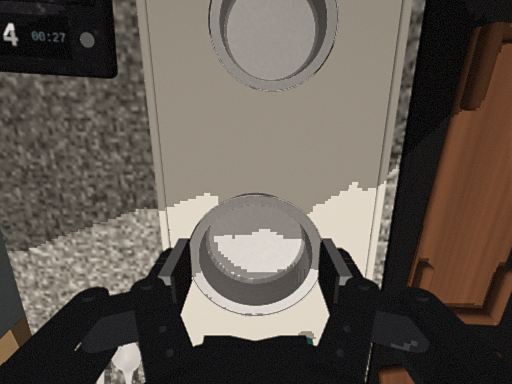

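View pics/cG.png

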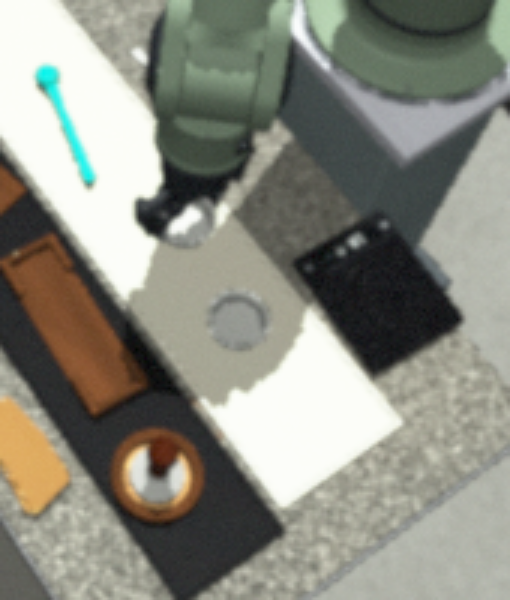

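Run:
```python
from h import *
c,im=load('w14');e=cv2.Canny(cv2.cvtColor(im,cv2.COLOR_BGR2GRAY),20,60)
g=(256,253);a=[]
for th in np.radians(np.r_[np.arange(40,140,3),np.arange(200,340,3)]):
    for r in np.arange(74,48,-.5):
        x,y=int(round(g[0]+r*np.cos(th))),int(round(g[1]+r*np.sin(th)))
        if e[y,x]: a.append((x,y));break
for z in(.07,.0745,.078):print(z,rcirc(ray(c,a,z),6))
for f in('w1','w2'):
    c,im=load(f)
    for b in blobs(wood(im),1500):
        for z in (.02,.023):
            P=ray(c,b[:,0].astype(float),z);r=cv2.minAreaRect((P[:,:2]*1000).astype(np.float32))
            if r[0][1]<-250: print(f,z,r)
# cork well, low sat wood separation
c,im=load('w1');x=im[135:240,305:425];cv2.imwrite('pics/cH.png',cv2.resize(x,None,fx=6,fy=5.5,interpolation=cv2.INTER_CUBIC))
h=cv2.cvtColor(im,cv2.COLOR_BGR2HSV);print(h[188,362],h[150,340],h[222,400])
```

```text
0.07 (array([0.43567484, 0.09730581]), np.float64(0.03579545736187571), np.float64(0.00034262456285423455), 77)
0.0745 (array([0.43564292, 0.09998738]), np.float64(0.03457099718222943), np.float64(0.00033090435686433607), 77)
0.078 (array([0.43561809, 0.10207305]), np.float64(0.033618639264725865), np.float64(0.0003217886410944088), 77)
w1 0.02 ((200.86236572265625, -360.46563720703125), (266.72509765625, 151.5636444091797), 74.8282699584961)
w1 0.023 ((203.10809326171875, -359.0882873535156), (264.4707946777344, 150.2826690673828), 74.82827758789062)
w1 0.02 ((606.5508422851562, -307.10931396484375), (110.2117919921875, 112.09346771240234), 84.35798645019531)
w1 0.023 ((605.36767578125, -306.1829528808594), (109.28028869628906, 111.14612579345703), 84.35797119140625)
w2 0.02 ((189.62246704101562, -268.3111877441406), (271.8437194824219, 143.4953155517578), 75.15570831298828)
w2 0.023 ((192.02011108398438, -266.4259033203125), (269.551513671875, 142.2853240966797), 75.15570831298828)
w2 0.02 ((590.8009643554688, -304.14453125), (117.22579193115234, 81.44710540771484), 84.82766723632812)
w2 0.023 ((589.8157348632812, -301.9570617675781), (116.2373046875, 80.76026153564453), 84.82766723632812)
[ 16 107 200] [ 11 148 112] [20 38 20]
```

View pics/cH.png

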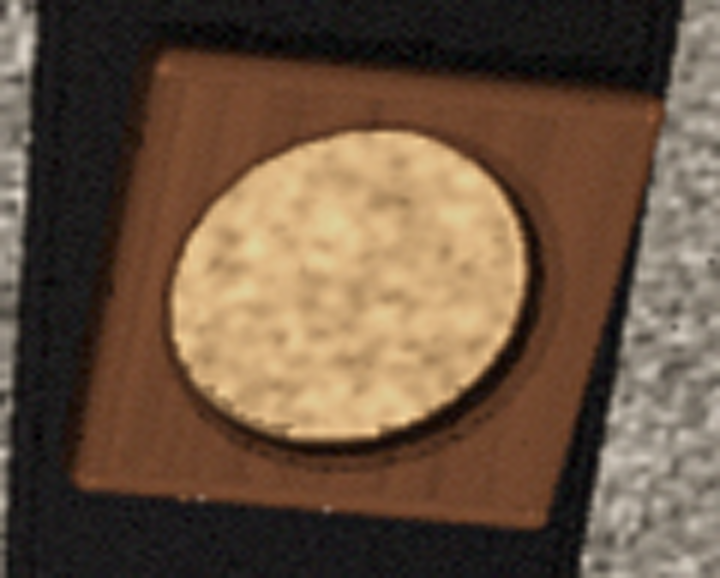

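Run:
```python
from h import *
c,im=load('w1');h=cv2.cvtColor(im,cv2.COLOR_BGR2HSV)
m=((h[...,2]>140)&(h[...,1]>60)&(h[...,0]>10)&(h[...,0]<26)).astype(np.uint8)
m=cv2.morphologyEx(m,cv2.MORPH_CLOSE,np.ones((5,5)))
for b in blobs(m,1000):
    if b[:,0,0].min()<300: continue
    b=b[:,0].astype(float);b0=b.mean(0);print(b0)
    # far side: right/bottom edge at floor z=.011 ; near side: left/top at top z=.023
    u=(b-b0)@np.array([.8,.6]);
    F=ray(c,b[u>5],.011);N=ray(c,b[u<-5],.023)
    print('far',circ(F)[:2],'near',circ(N)[:2],'all@.017',rcirc(ray(c,b,.017)))
    print('mix',rcirc(np.r_[F,N]))
```

```text
[362.79012346 186.72222222]
far (array([ 0.60806139, -0.30734345]), np.float64(0.038505549287356694)) near (array([ 0.60559099, -0.30529595]), np.float64(0.038143118534124)) all@.017 (array([ 0.60639817, -0.30595046]), np.float64(0.03738986440201805), np.float64(0.0005326427038081136), 162)
mix (array([ 0.60698824, -0.30646663]), np.float64(0.039499825829997746), np.float64(0.0005269940863277053), 145)
[476.06111111  26.58888889]
far (array([ 0.73759941, -0.12886689]), np.float64(0.014691362162662284)) near (array([ 0.68299799, -0.11185906]), np.float64(0.013276131067350646)) all@.017 (array([ 0.71805029, -0.1005278 ]), np.float64(0.03937135387968724), np.float64(0.002954405485582983), 97)
mix (array([ 0.71741842, -0.09829958]), np.float64(0.04317315223363481), np.float64(0.0033651577958285135), 92)
```

Request:
{"api": "arm_command", "payload": {
  "deltas": [
    [0.3,0,0,-0.25,0,0,0],
    [0.3,-0.1,0.15,-0.5,0,0,0],
    [0.3,-0.3,0.4,-0.6,0,0,0],
    [0.3,-0.55,0.65,-0.6,0,0,0],
    [0.3,-0.8,0.85,-0.6,0,0,0],
    [0.3,-1,1,-0.6,0,0,0],
    [0.3,-1,1,-0.6,0,0,0]
  ]
}}

```text
clock: 14.78
position: [0.5851, -0.054, 0.1613]
tool_rot: [-3.14, 0.0, 1.568]
force: [-0.7, 0.5, -0.1]
grip_width: 0.0642
```

Request:
{"api": "arm_command", "payload": {
  "deltas": [
    [0.3,-0.25,0.04,0,0,0,0],
    [0.3,-0.5,0.08,0,0,0,0],
    [0.3,-0.75,0.12,0,0,0,0],
    [0.3,-1,0.15,0,0,0,0],
    [0.3,-1,0.15,0,0,0,0]
  ]
}}

```text
clock: 15.4
position: [0.6065, -0.2038, 0.1615]
tool_rot: [-3.14, 0.001, 1.568]
force: [-1.2, 0.6, -0.3]
grip_width: 0.0646
```

Run:
```python
from h import *
st();go(.607,-.308,.164,90)
```

```text
t 15.4 p [ 0.6065 -0.2038  0.1615] rpy [-1.7992e+02  4.0000e-02  8.9860e+01] F [-1.2  0.6 -0.3] w 0.0646 q [ 0.54  0.68 -0.48  1.62  0.37  0.94 -0.07]
to (0.607, -0.308, 0.164, 90) shift [-0.695  0.005 -0.016] turn [-0.002  0.001 -0.003]
```

Request:
{"api": "arm_command", "payload": {
  "deltas": [
    [0.3,-0.25,0,0,0,0,0],
    [0.3,-0.5,0,0,0,0,0],
    [0.3,-0.695,0,0.1,0,0,0],
    [0.3,-0.695,0,0.3,0,0,0],
    [0.3,-0.695,0,0.5,0,0,0],
    [0.3,-0.695,0,0.6,0,0,0],
    [0.3,-0.695,0,0.6,0,0,0]
  ]
}}

```text
clock: 16.27
position: [0.6071, -0.3044, 0.0718]
tool_rot: [-3.14, -0.001, 1.573]
force: [0.1, -0.6, 0.3]
grip_width: 0.0648
```

Run:
```python
from h import *
st();go(.607,-.308,.042,90);snap('wrist','w15')
```

```text
t 16.27 p [ 0.6071 -0.3044  0.0718] rpy [-1.7992e+02 -5.0000e-02  9.0110e+01] F [ 0.1 -0.6  0.3] w 0.0648 q [ 0.64  0.84 -0.43  1.54  0.43  0.85  0.06]
to (0.607, -0.308, 0.042, 90) shift [-0.024 -0.001  0.198] turn [-0.002 -0.001  0.003]
```

View pics/w15.png

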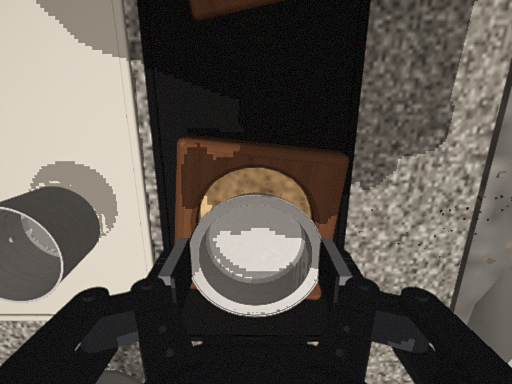

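Request:
{"api": "arm_command", "payload": {
  "deltas": [
    [0.3,-0.015,0,0.05,0,0,0],
    [0.3,-0.022,0,0.12,0,0,0],
    [0.3,-0.022,0,0.18,0,0,0],
    [0.3,-0.022,0,0.21,0,0,0],
    [0.3,-0.022,0,0.21,0,0,0]
  ]
}}

```text
clock: 16.95
position: [0.6072, -0.3086, 0.0406]
tool_rot: [-3.141, -0.0, 1.572]
force: [-0.0, 0.3, 0.7]
grip_width: 0.0645
```

Request:
{"api": "arm_command", "payload": {
  "deltas": [
    [0.3,0,0,0.007,0,0,0],
    [0.3,0,0,0.014,0,0,0],
    [0.3,0,0,0.014,0,0,0]
  ]
}}

```text
clock: 17.32
position: [0.6073, -0.3088, 0.039]
tool_rot: [3.142, 0.0, 1.572]
force: [0.4, -0.5, -1.1]
grip_width: 0.0646
```

Request:
{"api": "arm_command", "payload": {
  "deltas": [
    [0.3,0,0,0.007,0,0,0],
    [0.3,0,0,0.014,0,0,0],
    [0.3,0,0,0.014,0,0,0]
  ]
}}

```text
clock: 17.7
position: [0.6074, -0.309, 0.0374]
tool_rot: [3.141, 0.0, 1.572]
force: [-3.0, -0.1, 9.2]
grip_width: 0.0642
```

Request:
{"api": "arm_command", "payload": {
  "deltas": [
    [0.3,0,0,0.007,0,0,0],
    [0.3,0,0,0.007,0,0,0]
  ]
}}

```text
clock: 17.95
position: [0.6075, -0.309, 0.0371]
tool_rot: [3.141, 0.001, 1.572]
force: [-7.8, 2.7, 20.9]
grip_width: 0.0648
```

Request:
{"api": "arm_command", "payload": {
  "deltas": [
    [0.3,0,0,-0.01,0,0,0],
    [0.6,0,0,-0.01,0,0,0],
    [1,0,0,-0.01,0,0,0],
    [1,0,0,-0.01,0,0,0],
    [1,0,0,-0.01,0,0,0]
  ]
}}

```text
clock: 18.58
position: [0.6073, -0.3088, 0.0371]
tool_rot: [-3.141, -0.0, 1.572]
force: [-0.0, -0.2, -0.8]
grip_width: 0.0857
```

Request:
{"api": "arm_command", "payload": {
  "deltas": [
    [1,0,0,-0.1,0,0,0],
    [1,0,0,-0.4,0,0,0],
    [1,0,0,-0.8,0,0,0],
    [1,0,0,-1,0,0,0],
    [1,0,0,-1,0,0,0]
  ]
}}

```text
clock: 19.2
position: [0.6085, -0.3092, 0.1911]
tool_rot: [3.137, 0.002, 1.572]
force: [-0.4, -0.7, -0.6]
grip_width: 0.0853
```

Run:
```python
from h import *
st();snap('wrist','w16');go(.465,-.30,.2,90)
```

```text
t 19.2 p [ 0.6085 -0.3092  0.1911] rpy [1.7974e+02 1.3000e-01 9.0050e+01] F [-0.4 -0.7 -0.6] w 0.0853 q [ 0.68  0.71 -0.48  1.47  0.36  1.04  0.12]
to (0.465, -0.3, 0.2, 90) shift [ 0.061 -0.951 -0.075] turn [0.003 0.001 0.001]
```

View pics/w16.png

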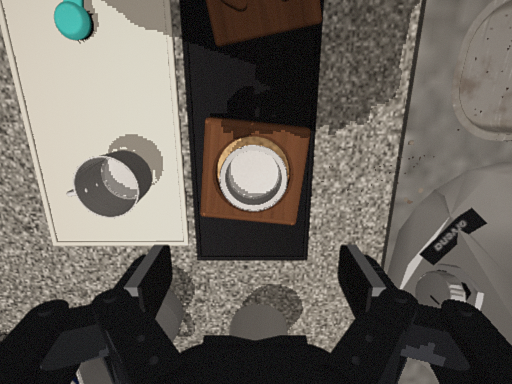

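Run:
```python
from h import *
c,im=load('w16');g=cv2.cvtColor(im,cv2.COLOR_BGR2GRAY)
x=im[105:235,185:330];cv2.imwrite('pics/cI.png',cv2.resize(x,None,fx=4,fy=4,interpolation=cv2.INTER_CUBIC))
h=cv2.cvtColor(im,cv2.COLOR_BGR2HSV)
m=((h[...,1]<50)&(h[...,2]>90)).astype(np.uint8)[130:220,205:305];m=cv2.morphologyEx(m,cv2.MORPH_CLOSE,np.ones((5,5)))
b=max(blobs(m,300),key=cv2.contourArea)[:,0]+[205.,130.]
for z in(.03,.036):print(z,rcirc(ray(c,b,z)),rcirc(ray(c,b,z),1))
for bb in blobs(wood(im),1500):
    P=ray(c,bb[:,0].astype(float),.023);print(cv2.minAreaRect((P[:,:2]*1000).astype(np.float32)))
```

```text
0.03 (array([ 0.60752625, -0.31017467]), np.float64(0.03493137712469682), np.float64(0.00038743356255856024), 190) (array([ 0.60752625, -0.31017467]), np.float64(0.03493137712469682), np.float64(0.00038743356255856024), 190)
0.036 (array([ 0.60752656, -0.3085399 ]), np.float64(0.03420353543966521), np.float64(0.0003793608691744121), 190) (array([ 0.60752656, -0.3085399 ]), np.float64(0.03420353543966521), np.float64(0.0003793608691744121), 190)
((606.948486328125, -306.8492431640625), (108.80472564697266, 107.99525451660156), 84.1539535522461)
((617.3431396484375, -165.735107421875), (103.25680541992188, 36.03024673461914), 0.16475528478622437)
```

View pics/cI.png

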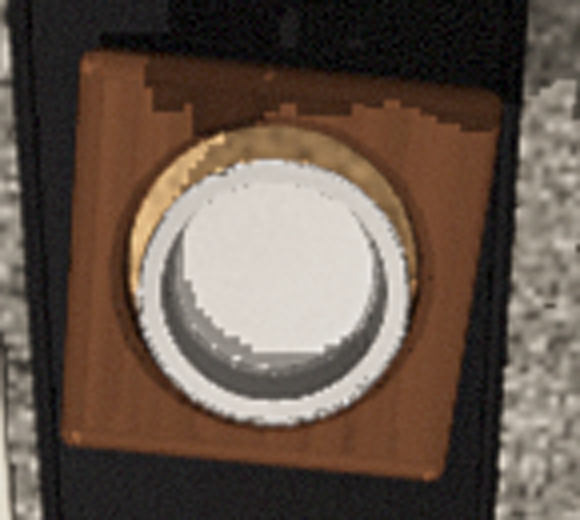

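Request:
{"api": "arm_command", "payload": {
  "deltas": [
    [1,0.03,-0.4,0,0,0,0],
    [1,0.06,-0.8,0,0,0,0],
    [1,0.06,-0.95,-0.07,0,0,0],
    [1,0.06,-0.95,-0.07,0,0,0]
  ]
}}

```text
clock: 19.75
position: [0.4634, -0.3005, 0.1981]
tool_rot: [-3.141, 0.001, 1.57]
force: [-0.0, -0.0, -0.2]
grip_width: 0.0854
```

Run:
```python
from h import *
st();c,im=snap('wrist','w17');print(proj(c,[[.465,-.3,.053]]))
x=im[100:270,160:330];g=cv2.cvtColor(x,cv2.COLOR_BGR2GRAY)
cv2.imwrite('pics/cJ.png',np.hstack([cv2.resize(x,(400,400),interpolation=cv2.INTER_CUBIC),cv2.resize(cv2.cvtColor(cv2.Canny(g,25,70),cv2.COLOR_GRAY2BGR),(400,400))]))
```

```text
t 19.75 p [ 0.4634 -0.3005  0.1981] rpy [-1.7997e+02  4.0000e-02  8.9970e+01] F [-0.  -0.  -0.2] w 0.0854 q [ 0.85  0.51 -0.52  1.82  0.32  0.89  0.18]
[[256.3823092 181.8767472]]
```

View pics/cJ.png

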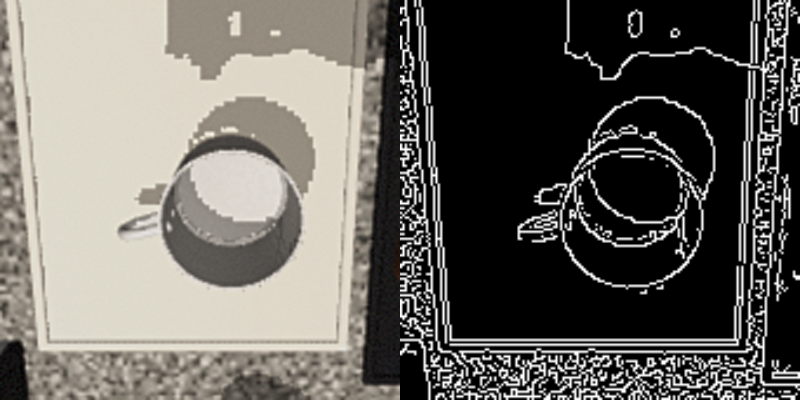

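Run:
```python
from h import *
c,im=load('w17');e=cv2.Canny(cv2.cvtColor(im,cv2.COLOR_BGR2GRAY),25,70)
ys,xs=np.nonzero(e);P=np.c_[xs,ys].astype(float)
d=np.hypot(P[:,0]-258.2,P[:,1]-192.5);P=P[(d>27)&(d<32.5)];print(len(P))
for z in(.05,.053,.055):print(z,rcirc(ray(c,P,z),8))
# handle: bright low-sat brighter? outline points left of cup
h=np.array([[ (118/2.353)+160,(233/2.353)+100]]);print(h)
ct=rcirc(ray(c,P,.053),8)[0]
for z in(.03,.04,.048):
    q=ray(c,h,z)[0];v=q[:2]-ct;print(z,q.round(4),np.hypot(*v),np.degrees(np.arctan2(v[1],v[0])))
# seat
for f in('w2','w3','w16','w11'):
    c,im=load(f)
    for b in blobs(wood(im),1500):
      b=b[:,0].astype(float);P=ray(c,b,.011)
      if abs(P[:,1].mean()+.106)<.06 and P[:,0].max()<.75:
        for z in(.004,.011):
            P=ray(c,b,z);print(f,z,cv2.minAreaRect((P[:,:2]*1000).astype(np.float32)))
```

```text
267
0.05 (array([ 0.46654155, -0.31260976]), np.float64(0.030727949830006845), np.float64(0.0006437634404180731), 220)
0.053 (array([ 0.46650579, -0.31163477]), np.float64(0.03039288737079598), np.float64(0.0006367437413268127), 220)
0.055 (array([ 0.46648195, -0.31098477]), np.float64(0.03016951239798584), np.float64(0.0006320639419326378), 220)
[[210.14874628 199.02252444]]
0.03 [ 0.415  -0.3258  0.03  ] 0.05345989338670525 -164.5840966776118
0.04 [ 0.4166 -0.3224  0.04  ] 0.05104130839215742 -167.86156061613346
0.048 [ 0.4179 -0.3196  0.048 ] 0.04923714127636431 -170.70801979193214
w3 0.004 ((168.85995483398438, -172.25267028808594), (283.6500549316406, 119.73614501953125), 46.627052307128906)
w3 0.011 ((174.7534942626953, -167.03823852539062), (278.30535888671875, 117.48001098632812), 46.62705612182617)
w16 0.004 ((617.9746704101562, -161.48486328125), (109.90821838378906, 38.35116195678711), 0.1647144854068756)
w16 0.011 ((617.741943359375, -163.05075073242188), (107.45768737792969, 37.49609375), 0.16470928490161896)
w11 0.004 ((148.22698974609375, -146.3217315673828), (293.19903564453125, 94.22468566894531), 36.31026840209961)
w11 0.011 ((153.90878295898438, -141.1205291748047), (287.59521484375, 92.42379760742188), 36.31026840209961)
```

Run:
```python
from h import *
c,im=load('w1');print('jug/mug',ray(c,[(260,285),(232,335),(288,335),(260,250),(345,310)],.1).round(3))
for f in('w2',):
    c,im=load(f);h=cv2.cvtColor(im,cv2.COLOR_BGR2HSV)
    m=((h[...,2]>130)&(h[...,1]>60)&(h[...,0]>10)&(h[...,0]<26)).astype(np.uint8)
    m=cv2.morphologyEx(m,cv2.MORPH_OPEN,np.ones((3,3)));m=cv2.morphologyEx(m,cv2.MORPH_CLOSE,np.ones((7,7)))
    for b in blobs(m,800):
        b=b[:,0].astype(float);print(b.mean(0),rcirc(ray(c,b,.011),8),rcirc(ray(c,b,.015),8))
    x=im[80:215,300:415];cv2.imwrite('pics/cK.png',cv2.resize(x,None,fx=4.4,fy=4.4,interpolation=cv2.INTER_CUBIC))
go(.4665,-.3118,.12,15)
```

```text
jug/mug [[ 0.472 -0.395  0.1  ]
 [ 0.439 -0.464  0.1  ]
 [ 0.506 -0.465  0.1  ]
 [ 0.472 -0.351  0.1  ]
 [ 0.57  -0.429  0.1  ]]
[457.23265306 137.92244898] (array([ 0.7286508, -0.0914582]), np.float64(0.05300170566521349), np.float64(0.00041167690405969525), 245) (array([ 0.72585791, -0.0909458 ]), np.float64(0.052420502832601926), np.float64(0.0004071625628746849), 245)
[ 13.63396226 270.61509434] (array([ 0.05139718, -0.28250863]), np.float64(0.10566187621084351), np.float64(0.002591326983666463), 91) (array([ 0.05603088, -0.27990121]), np.float64(0.10450321573035594), np.float64(0.002562911170170906), 91)
[360.34730539 150.51497006] (array([ 0.60932551, -0.10627102]), np.float64(0.037080723168961764), np.float64(0.000428783603144025), 167) (array([ 0.60784111, -0.10559618]), np.float64(0.036674105663525886), np.float64(0.0004240816743740637), 167)
to (0.4665, -0.3118, 0.12, 15) shift [-0.077  0.012  0.519] turn [0.    0.    1.667]
```

View pics/cK.png

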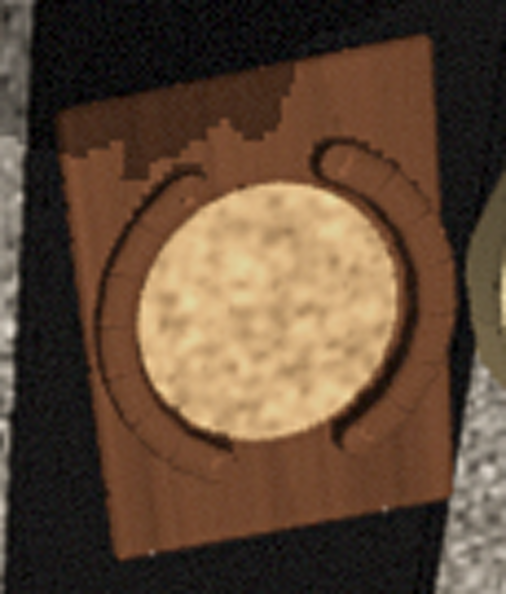

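Request:
{"api": "arm_command", "payload": {
  "deltas": [
    [1,-0.03,0,0,0,0,0.2],
    [1,-0.06,0.012,0,0,0,0.4],
    [1,-0.077,0.012,0,0,0,0.6],
    [1,-0.077,0.012,0,0,0,0.8],
    [1,-0.077,0.012,0,0,0,1],
    [1,-0.077,0.012,0,0,0,1]
  ]
}}

```text
clock: 20.55
position: [0.4675, -0.3109, 0.1971]
tool_rot: [-3.141, 0.0, 0.788]
force: [0.7, -0.4, -0.3]
grip_width: 0.0856
```

Request:
{"api": "arm_command", "payload": {
  "deltas": [
    [1,0,0,0.1,0,0,0.2],
    [1,0,0,0.2,0,0,0.4],
    [1,0,0,0.35,0,0,0.6],
    [1,0,0,0.45,0,0,0.667],
    [1,0,0,0.5,0,0,0.667],
    [1,0,0,0.5,0,0,0.667]
  ]
}}

```text
clock: 21.3
position: [0.4668, -0.3113, 0.1223]
tool_rot: [-3.141, 0.0, 0.266]
force: [0.2, 0.4, -0.4]
grip_width: 0.0851
```

Run:
```python
from h import *
st();snap('wrist','w18');go(.4665,-.3118,.04,15)
```

```text
t 21.3 p [ 0.4668 -0.3113  0.1223] rpy [-1.7996e+02  2.0000e-02  1.5240e+01] F [ 0.2  0.4 -0.4] w 0.0851 q [ 0.61  0.59 -0.17  1.87  0.15  0.7  -0.96]
to (0.4665, -0.3118, 0.04, 15) shift [-0.003  0.002  0.552] turn [-0.    -0.     0.004]
```

View pics/w18.png

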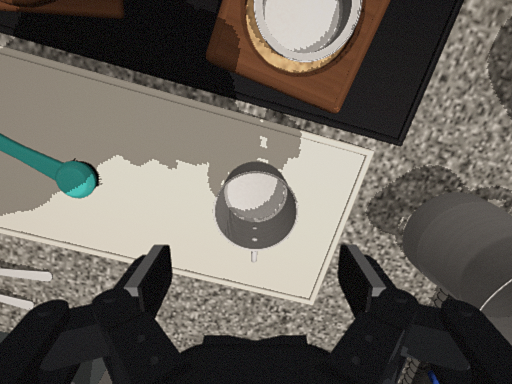

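Request:
{"api": "arm_command", "payload": {
  "deltas": [
    [1,0,0,0.2,0,0,0],
    [1,0,0,0.4,0,0,0],
    [1,0,0,0.54,0,0,0],
    [1,0,0,0.54,0,0,0]
  ]
}}

```text
clock: 21.85
position: [0.4663, -0.3112, 0.0412]
tool_rot: [-3.14, 0.001, 0.264]
force: [0.1, -0.1, 0.8]
grip_width: 0.0855
```

Request:
{"api": "arm_command", "payload": {
  "deltas": [
    [0.3,0,0,0,0,0,0],
    [0.2,0,0,0,0,0,0],
    [0.2,0,0,0,0,0,0],
    [0.2,0,0,0,0,0,0]
  ],
  "newtons": 25
}}

```text
clock: 22.35
position: [0.4672, -0.3119, 0.0432]
tool_rot: [3.14, -0.001, 0.263]
force: [-1.5, 1.2, 7.1]
grip_width: 0.0607
```

Run:
```python
from h import *
st();snap('wrist','w19')
```

```text
t 22.35 p [ 0.4672 -0.3119  0.0432] rpy [ 1.7992e+02 -8.0000e-02  1.5060e+01] F [-1.5  1.2  7.1] w 0.0607 q [ 0.58  0.72 -0.14  1.9   0.18  0.54 -0.99]
```

View pics/w19.png

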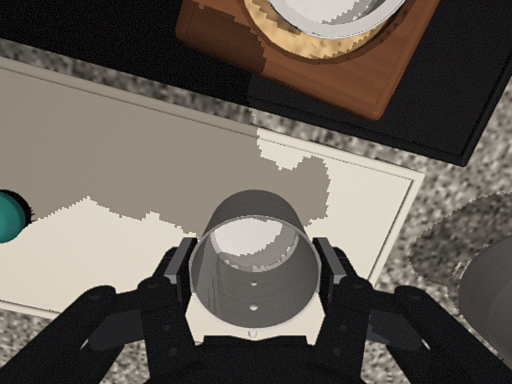

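Request:
{"api": "arm_command", "payload": {
  "deltas": [
    [0.2,0,0,-0.1,0,0,0],
    [0.2,0,0,-0.3,0,0,0],
    [0.2,0,0,-0.55,0,0,0],
    [0.2,0,0,-0.7,0,0,0],
    [0.2,0,0,-0.7,0,0,0]
  ]
}}

```text
clock: 23.02
position: [0.4675, -0.3121, 0.1496]
tool_rot: [3.139, -0.003, 0.262]
force: [0.5, 0.5, -2.7]
grip_width: 0.0605
```

Run:
```python
from h import *
st();c,im=snap('wrist','w20');e=cv2.Canny(cv2.cvtColor(im,cv2.COLOR_BGR2GRAY),25,70)
s=telemetry.observe();p=s['position']
g=(254,271);ys,xs=np.nonzero(e);P=np.c_[xs,ys].astype(float)
d=np.hypot((P[:,0]-g[0])/66,(P[:,1]-g[1])/55);P=P[(d>.93)&(d<1.06)&(P[:,1]<330)]
for z in(.008,.01,.012):
    r=rcirc(ray(c,P,p[2]+z),8);print(z,r,'off',r[0]-p[:2])
go(.6094,-.1063,.16,102)
```

```text
t 23.02 p [ 0.4675 -0.3121  0.1496] rpy [ 1.7983e+02 -1.6000e-01  1.5040e+01] F [ 0.5  0.5 -2.7] w 0.0605 q [ 0.61  0.55 -0.18  1.85  0.14  0.75 -0.95]
0.008 (array([ 0.46421083, -0.31349173]), np.float64(0.03130359266922664), np.float64(0.0007358030607810312), 689) off [-0.00267971 -0.00172793]
0.01 (array([ 0.46547863, -0.31314762]), np.float64(0.0308028174653902), np.float64(0.00073361263912691), 695) off [-0.0014119  -0.00138381]
0.012 (array([ 0.46675544, -0.31279595]), np.float64(0.03029081549741773), np.float64(0.0007278781896198698), 699) off [-0.00013509 -0.00103215]
to (0.6094, -0.1063, 0.16, 102) shift [ 1.273 -1.076 -0.079] turn [ 0.003  0.    -1.932]
```

View pics/w20.png

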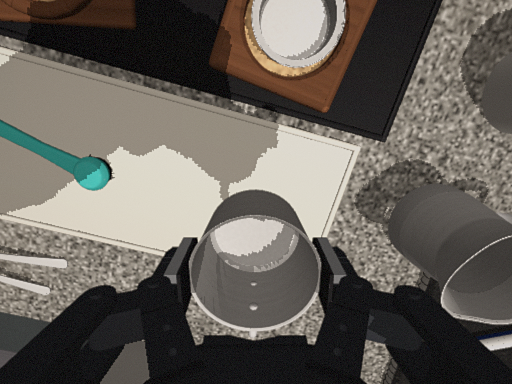

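Request:
{"api": "arm_command", "payload": {
  "deltas": [
    [0.2,0.1,-0.1,-0.05,0,0,-0.2],
    [0.2,0.3,-0.25,-0.08,0,0,-0.4],
    [0.2,0.5,-0.45,-0.08,0,0,-0.6],
    [0.2,0.7,-0.65,-0.08,0,0,-0.8],
    [0.2,0.9,-0.8,-0.08,0,0,-1],
    [0.2,0.9,-0.8,-0.08,0,0,-1]
  ]
}}

```text
clock: 23.82
position: [0.5669, -0.1575, 0.1581]
tool_rot: [-3.14, -0.002, 1.054]
force: [-0.0, -0.5, -1.0]
grip_width: 0.0606
```

Run:
```python
from h import *
st();go(.609,-.1045,.13,102)
```

```text
t 23.82 p [ 0.5669 -0.1575  0.1581] rpy [-1.7993e+02 -9.0000e-02  6.0380e+01] F [-0.  -0.5 -1. ] w 0.0606 q [ 0.45  0.6  -0.39  1.76  0.29  0.84 -0.6 ]
to (0.609, -0.1045, 0.13, 102) shift [0.446 0.07  0.188] turn [-0.001 -0.002 -0.925]
```

Request:
{"api": "arm_command", "payload": {
  "deltas": [
    [0.2,0.1,0,0,0,0,-0.2],
    [0.2,0.25,0.03,0,0,0,-0.4],
    [0.2,0.4,0.06,0,0,0,-0.6],
    [0.2,0.446,0.07,0.05,0,0,-0.8],
    [0.2,0.446,0.07,0.12,0,0,-0.925],
    [0.2,0.446,0.07,0.19,0,0,-0.925],
    [0.2,0.446,0.07,0.19,0,0,-0.925]
  ]
}}

```text
clock: 24.7
position: [0.6076, -0.1083, 0.1292]
tool_rot: [-3.14, -0.0, 1.771]
force: [-0.3, 0.2, -1.7]
grip_width: 0.0602
```

Run:
```python
from h import *
st();go(.609,-.1045,.065,102);snap('wrist','w21')
```

```text
t 24.7 p [ 0.6076 -0.1083  0.1292] rpy [-1.7989e+02 -2.0000e-02  1.0148e+02] F [-0.3  0.2 -1.7] w 0.0602 q [ 0.45  0.71 -0.55  1.7   0.46  0.87 -0.1 ]
to (0.609, -0.1045, 0.065, 102) shift [0.023 0.015 0.428] turn [-0.002 -0.001 -0.012]
```

View pics/w21.png

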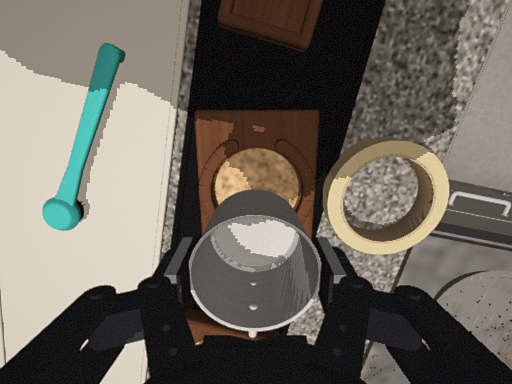

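Request:
{"api": "arm_command", "payload": {
  "deltas": [
    [0.2,0.01,0.008,0.1,0,0,-0.012],
    [0.2,0.02,0.012,0.25,0,0,-0.012],
    [0.2,0.022,0.012,0.38,0,0,-0.012],
    [0.2,0.022,0.012,0.43,0,0,-0.012],
    [0.2,0.022,0.012,0.43,0,0,-0.012]
  ]
}}

```text
clock: 25.38
position: [0.6094, -0.1042, 0.0654]
tool_rot: [-3.141, -0.0, 1.784]
force: [-0.5, -0.8, -0.7]
grip_width: 0.06
```

Run:
```python
from h import *
st();go(.609,-.1045,.053,102);snap('wrist','w22')
```

```text
t 25.38 p [ 0.6094 -0.1042  0.0654] rpy [-1.7997e+02 -2.0000e-02  1.0221e+02] F [-0.5 -0.8 -0.7] w 0.06 q [ 0.41  0.79 -0.51  1.72  0.52  0.77 -0.14]
to (0.609, -0.1045, 0.053, 102) shift [-0.002 -0.003  0.083] turn [-0.001 -0.     0.005]
```

View pics/w22.png

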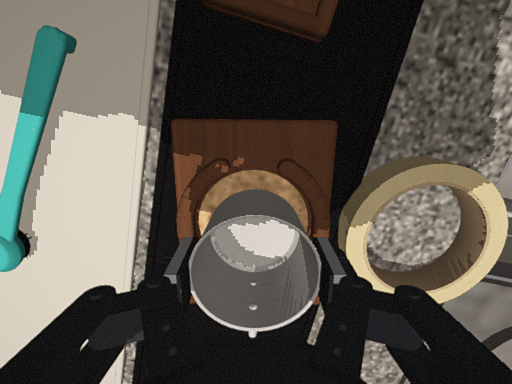

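Request:
{"api": "arm_command", "payload": {
  "deltas": [
    [0.2,0,0,0.03,0,0,0],
    [0.2,0,0,0.06,0,0,0],
    [0.2,0,0,0.075,0,0,0],
    [0.2,0,0,0.075,0,0,0]
  ]
}}

```text
clock: 25.92
position: [0.6094, -0.1042, 0.0544]
tool_rot: [-3.141, -0.0, 1.784]
force: [-0.2, -0.1, -1.5]
grip_width: 0.0603
```

Request:
{"api": "arm_command", "payload": {
  "deltas": [
    [0.2,0,0,0.007,0,0,0],
    [0.2,0,0,0.014,0,0,0],
    [0.2,0,0,0.014,0,0,0]
  ]
}}

```text
clock: 26.3
position: [0.6094, -0.1043, 0.0523]
tool_rot: [-3.141, -0.0, 1.784]
force: [0.4, 0.1, -1.0]
grip_width: 0.0603
```

Request:
{"api": "arm_command", "payload": {
  "deltas": [
    [0.2,0,0,0.007,0,0,0],
    [0.2,0,0,0.014,0,0,0],
    [0.2,0,0,0.014,0,0,0]
  ]
}}

```text
clock: 26.68
position: [0.6096, -0.1043, 0.0512]
tool_rot: [3.141, 0.001, 1.784]
force: [-5.9, -0.3, 16.1]
grip_width: 0.0603
```

Contact at about the expected height (0.0515). Back off slightly, part-open (tape ring nearby), rise.

Request:
{"api": "arm_command", "payload": {
  "deltas": [
    [0.2,0,0,-0.008,0,0,0],
    [0.6,0,0,-0.008,0,0,0],
    [0.6,0,0,-0.008,0,0,0],
    [0.6,0,0,-0.008,0,0,0],
    [0.6,0,0,-0.008,0,0,0]
  ]
}}

```text
clock: 27.3
position: [0.6094, -0.1042, 0.0514]
tool_rot: [-3.142, -0.0, 1.784]
force: [0.3, 0.5, -0.3]
grip_width: 0.0683
```

Request:
{"api": "arm_command", "payload": {
  "deltas": [
    [0.6,0,0,-0.1,0,0,0],
    [0.6,0,0,-0.3,0,0,0],
    [0.6,0,0,-0.6,0,0,0],
    [0.6,0,0,-0.9,0,0,0],
    [1,0,0,-1,0,0,0],
    [1,0,0,-1,0,0,0]
  ]
}}

```text
clock: 28.05
position: [0.6098, -0.1044, 0.2028]
tool_rot: [3.14, 0.001, 1.784]
force: [-0.5, -0.0, -1.4]
grip_width: 0.0855
```

Run:
```python
from h import *
st();snap('wrist','w23');go(.458,-.09,.2,78)
```

```text
t 28.05 p [ 0.6098 -0.1044  0.2028] rpy [1.799e+02 5.000e-02 1.022e+02] F [-0.5 -0.  -1.4] w 0.0855 q [ 0.47  0.62 -0.6   1.64  0.4   1.   -0.04]
to (0.458, -0.09, 0.2, 78) shift [ 0.307 -0.965  0.01 ] turn [0.    0.    0.538]
```

View pics/w23.png

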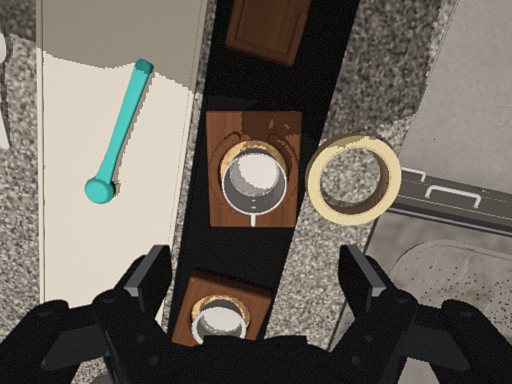

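```bash
cat > br.py <<'E'
from h import *
import sys
def brush(f,z=.017):
    c,im=load(f);m=turq(im);m=cv2.morphologyEx(m,cv2.MORPH_CLOSE,np.ones((5,5)))
    b=blobs(m,200)[0]
    M=np.zeros_like(m);cv2.drawContours(M,[b],-1,1,-1);ys,xs=np.nonzero(M)
    P=ray(c,np.c_[xs,ys].astype(float),z)[:,:2]
    for _ in range(1):
        vx,vy,x0,y0=cv2.fitLine((P*1000).astype(np.float32),cv2.DIST_L2,0,.01,.01).ravel()
    d=np.array([vx,vy]); d=d if d[1]>0 else -d   # toward +y (tail)
    o=P.mean(0);t=(P-o)@d
    # handle line from the tail 100 mm
    H=P[t>t.max()-.11]
    vx,vy,x0,y0=cv2.fitLine((H*1000).astype(np.float32),cv2.DIST_L2,0,.01,.01).ravel()
    d=np.array([vx,vy]);d=d if d[1]>0 else -d;o=np.array([x0,y0])/1000
    t=(P-o)@d;s=(P-o)@np.array([-d[1],d[0]])
    hw=[s[abs(t-tt)<.004].ptp() if hasattr(s,'ptp') else np.ptp(s[abs(t-tt)<.004]) for tt in(-.02,0,.02)]
    print(f,'len',round(np.ptp(t)*1000,1),'ctr',(o+d*(t.max()+t.min())/2).round(4),'ang',np.degrees(np.arctan2(d[1],d[0])).round(2),'w',np.round(hw,4),'head off',s[t<t.min()+.025].mean().round(4))
if __name__=='__main__':
    for f in sys.argv[1:]:brush(f)
E
python3 br.py w2 w3 w11 w23
```

```text
w2 len 167.0 ctr [ 0.458  -0.0958] ang 75.66 w [0.0116 0.0125 0.0137] head off 0.0002
w3 len 168.9 ctr [ 0.4581 -0.0953] ang 75.65 w [0.0118 0.0123 0.013 ] head off 0.0001
w11 len 169.9 ctr [ 0.4578 -0.0953] ang 75.64 w [0.012  0.0122 0.013 ] head off -0.0
w23 len 167.7 ctr [ 0.4581 -0.0962] ang 75.32 w [0.0129 0.0135 0.0145] head off -0.0003
```

Run:
```python
from h import *
for f in ('w11','w4','w3'):
    c,im=load(f);print(f,proj(c,[[.594,.113,.01]]))
    for b in blobs(wood(im),2500):
        b=b[:,0].astype(float);P=ray(c,b,.01)
        if abs(P[:,1].mean()-.11)<.05 and P[:,0].mean()<.65 and P[:,0].mean()>.5:
            for z in(.005,.01,.015,.02): print(z,[np.round(v,1) for v in cv2.minAreaRect((ray(c,b,z)[:,:2]*1000).astype(np.float32))])
c,im=load('w11');x=im[0:205,325:445];cv2.imwrite('pics/cL.png',cv2.resize(x,None,fx=2.9,fy=2.9,interpolation=cv2.INTER_CUBIC))
c,im=load('w10');x=im[225:345,200:280];
```

```text
w11 [[377.52918291 111.62357316]]
0.005 [array([600.2, 113.5]), array([214.2,  78.7]), np.float64(86.2)]
0.01 [array([598.1, 113.6]), array([211.3,  77.6]), np.float64(86.2)]
0.015 [array([596. , 113.8]), array([208.3,  76.5]), np.float64(86.2)]
0.02 [array([593.9, 114. ]), array([205.4,  75.5]), np.float64(86.2)]
w4 [[331.36299219 209.29480151]]
0.005 [array([598.4, 108. ]), array([215.7,  77.1]), np.float64(86.4)]
0.01 [array([596.9, 110. ]), array([212.8,  76.1]), np.float64(86.4)]
0.015 [array([595.5, 112. ]), array([209.9,  75. ]), np.float64(86.4)]
0.02 [array([594., 114.]), array([206.9,  74. ]), np.float64(86.4)]
w3 [[347.78261459  93.05644631]]
0.005 [array([598.5, 110.7]), array([206.6,  76.9]), np.float64(86.5)]
0.01 [array([596.9, 110.7]), array([203.8,  75.9]), np.float64(86.5)]
0.015 [array([595.3, 110.6]), array([201. ,  74.9]), np.float64(86.5)]
0.02 [array([593.7, 110.5]), array([198.2,  73.8]), np.float64(86.5)]
```

View pics/cL.png

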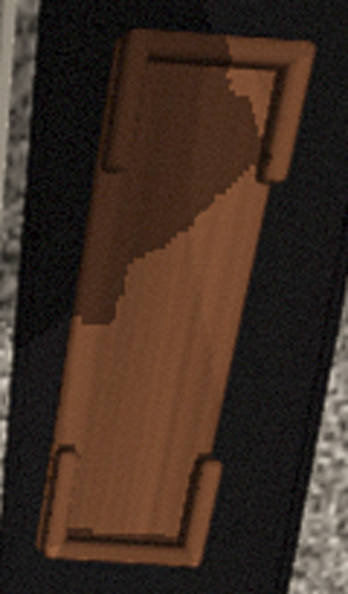

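Run:
```python
from h import *
go(.458,-.0955,.1,75.6)
```

```text
to (0.458, -0.0955, 0.1, 75.6) shift [ 0.271 -0.973  0.677] turn [0.    0.    0.591]
```

Request:
{"api": "arm_command", "payload": {
  "deltas": [
    [0.2,0.1,-0.3,0,0,0,0.2],
    [0.2,0.2,-0.65,0,0,0,0.4],
    [0.2,0.27,-0.97,0,0,0,0.59],
    [0.2,0.27,-0.97,0.25,0,0,0.59],
    [0.2,0.27,-0.97,0.5,0,0,0.59],
    [0.2,0.27,-0.97,0.68,0,0,0.59],
    [0.2,0.27,-0.97,0.68,0,0,0.59]
  ]
}}

```text
clock: 28.98
position: [0.4571, -0.0949, 0.0975]
tool_rot: [-3.137, 0.0, 1.321]
force: [-0.1, 0.0, 0.2]
grip_width: 0.0514
```

```bash
python3 - <<'E'
from h import *
st();snap('wrist','w24');go(.458,-.0955,.023,75.6)
E
python3 br.py w24
```

```text
t 28.98 p [ 0.4571 -0.0949  0.0975] rpy [-179.73    0.     75.7 ] F [-0.1  0.   0.2] w 0.0514 q [ 0.42  0.55 -0.44  2.11  0.43  0.57 -0.58]
to (0.458, -0.0955, 0.023, 75.6) shift [-0.003  0.003  0.505] turn [-0.003 -0.     0.002]
w24 len 167.2 ctr [ 0.4578 -0.0963] ang 75.66 w [0.0121 0.0125 0.0136] head off 0.0003
```

View pics/w24.png

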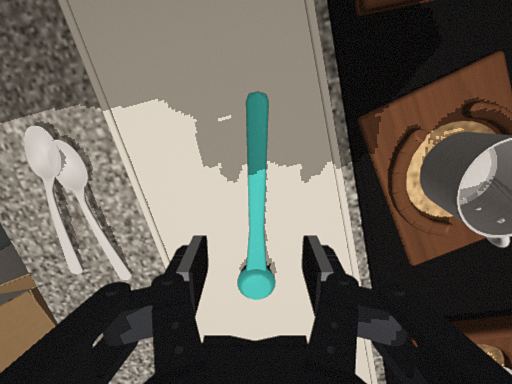

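Request:
{"api": "arm_command", "payload": {
  "deltas": [
    [0.2,0,0,0.2,0,0,0],
    [0.2,0,0,0.4,0,0,0],
    [0.2,0,0,0.49,0,0,0],
    [0.2,0,0,0.49,0,0,0]
  ]
}}

```text
clock: 29.52
position: [0.4587, -0.0953, 0.0262]
tool_rot: [-3.141, 0.0, 1.321]
force: [0.8, 0.4, 1.1]
grip_width: 0.0514
```

Request:
{"api": "arm_command", "payload": {
  "deltas": [
    [-0.4,0,0,0,0,0,0],
    [-1,0,0,0,0,0,0],
    [-1,0,0,0,0,0,0],
    [-1,0,0,0,0,0,0],
    [-1,0,0,0,0,0,0]
  ],
  "newtons": 25
}}

```text
clock: 30.15
position: [0.4592, -0.0956, 0.0269]
tool_rot: [3.14, 0.0, 1.32]
force: [-0.9, 0.9, 10.9]
grip_width: 0.0154
```

Run:
```python
from h import *
st();snap('wrist','w25')
```

```text
t 30.15 p [ 0.4592 -0.0956  0.0269] rpy [179.91   0.    75.64] F [-0.9  0.9 10.9] w 0.0154 q [ 0.33  0.68 -0.33  2.13  0.54  0.41 -0.68]
```

View pics/w25.png

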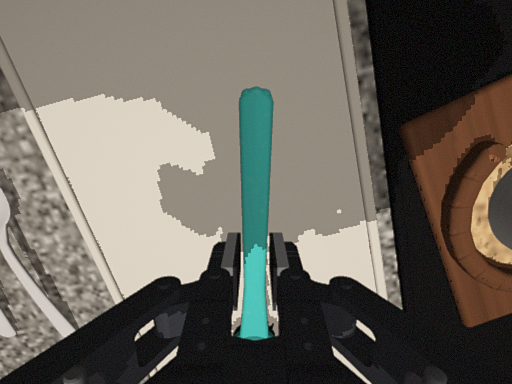

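Request:
{"api": "arm_command", "payload": {
  "deltas": [
    [-1,0,0,-0.05,0,0,0],
    [-1,0,0,-0.15,0,0,0],
    [-1,0,0,-0.2,0,0,0],
    [-1,0,0,-0.2,0,0,0]
  ]
}}

```text
clock: 30.7
position: [0.4591, -0.0957, 0.0568]
tool_rot: [3.14, -0.0, 1.32]
force: [-0.0, 0.5, -0.2]
grip_width: 0.0157
```

Run:
```python
from h import *
st();snap('wrist','w26');snap('scene','s2')
a=cv2.imread('pics/s2.png')[130:330,175:375];cv2.imwrite('pics/cM.png',cv2.resize(a,None,fx=2.9,fy=2.9))
```

```text
t 30.7 p [ 0.4591 -0.0957  0.0568] rpy [ 1.7992e+02 -1.0000e-02  7.5640e+01] F [-0.   0.5 -0.2] w 0.0157 q [ 0.37  0.63 -0.38  2.12  0.5   0.48 -0.64]
```

View pics/w26.png

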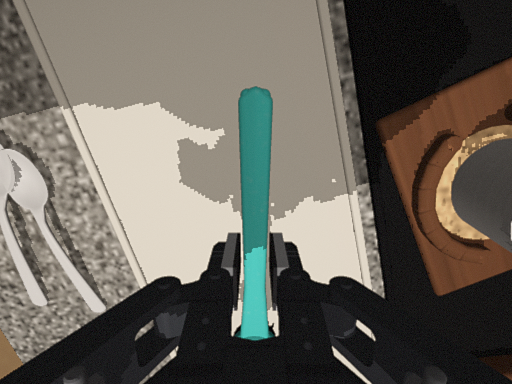

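View pics/cM.png

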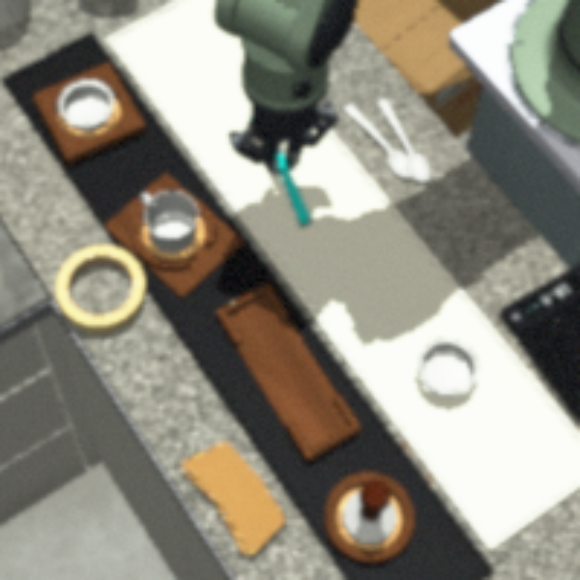

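Run:
```python
from h import *
go(.5965,.114,.15,86.3)
```

```text
to (0.5965, 0.114, 0.15, 86.3) shift [ 1.581  0.544 -0.627] turn [ 0.     0.    -0.237]
```

Request:
{"api": "arm_command", "payload": {
  "deltas": [
    [-1,0,0,-0.3,0,0,0],
    [-1,0.2,0.1,-0.55,0,0,-0.05],
    [-1,0.45,0.2,-0.63,0,0,-0.1],
    [-1,0.7,0.3,-0.63,0,0,-0.2],
    [-1,0.95,0.45,-0.63,0,0,-0.237],
    [-1,1,0.544,-0.63,0,0,-0.237],
    [-1,1,0.544,-0.63,0,0,-0.237]
  ]
}}

```text
clock: 31.68
position: [0.5751, 0.0303, 0.1497]
tool_rot: [-3.141, -0.0, 1.507]
force: [-1.3, 0.5, -0.7]
grip_width: 0.016
```

Run:
```python
from h import *
st();go(.5965,.114,.1,86.3)
```

```text
t 31.68 p [0.5751 0.0303 0.1497] rpy [-1.7995e+02 -2.0000e-02  8.6360e+01] F [-1.3  0.5 -0.7] w 0.016 q [ 0.22  0.62 -0.54  1.8   0.41  0.84 -0.58]
to (0.5965, 0.114, 0.1, 86.3) shift [0.566 0.108 0.331] turn [-0.001 -0.     0.001]
```

Request:
{"api": "arm_command", "payload": {
  "deltas": [
    [-1,0.2,0.04,0,0,0,0],
    [-1,0.4,0.08,0,0,0,0],
    [-1,0.566,0.108,0.1,0,0,0],
    [-1,0.566,0.108,0.25,0,0,0],
    [-1,0.566,0.108,0.33,0,0,0],
    [-1,0.566,0.108,0.33,0,0,0]
  ]
}}

```text
clock: 32.42
position: [0.5958, 0.1125, 0.1004]
tool_rot: [-3.14, 0.001, 1.506]
force: [-0.2, -0.5, -0.6]
grip_width: 0.0154
```

Run:
```python
from h import *
st();go(.5965,.114,.06,86.3);snap('wrist','w27')
```

```text
t 32.42 p [0.5958 0.1125 0.1004] rpy [-1.7991e+02  4.0000e-02  8.6280e+01] F [-0.2 -0.5 -0.6] w 0.0154 q [ 0.05  0.72 -0.5   1.74  0.46  0.8  -0.73]
to (0.5965, 0.114, 0.06, 86.3) shift [0.01  0.004 0.269] turn [-0.002  0.001 -0.   ]
```

View pics/w27.png

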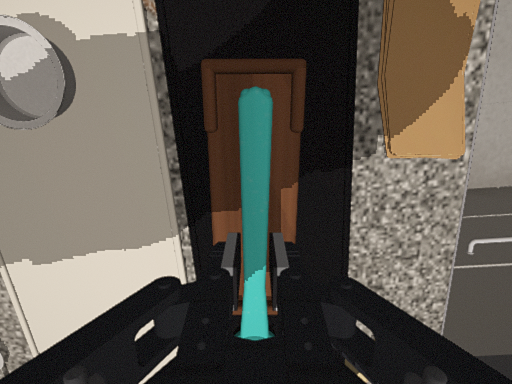

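Request:
{"api": "arm_command", "payload": {
  "deltas": [
    [-1,0.01,0.004,0.1,0,0,0],
    [-1,0.01,0.004,0.2,0,0,0],
    [-1,0.01,0.004,0.3,0,0,0],
    [-1,0.01,0.004,0.36,0,0,0],
    [-1,0.01,0.004,0.36,0,0,0]
  ]
}}

```text
clock: 33.1
position: [0.5968, 0.1148, 0.0462]
tool_rot: [-3.14, 0.0, 1.507]
force: [-0.1, 0.4, -0.6]
grip_width: 0.0156
```

Run:
```python
from h import *
st();go(.5965,.114,.035,86.3);c,im=snap('wrist','w28')
h=im;x=h[20:200,170:340];cv2.imwrite('pics/cN.png',cv2.resize(x,None,fx=3.3,fy=3.3,interpolation=cv2.INTER_CUBIC))
```

```text
t 33.1 p [0.5968 0.1148 0.0462] rpy [-1.7993e+02  1.0000e-02  8.6330e+01] F [-0.1  0.4 -0.6] w 0.0156 q [ 0.02  0.8  -0.46  1.76  0.51  0.71 -0.78]
to (0.5965, 0.114, 0.035, 86.3) shift [-0.006 -0.001  0.075] turn [-0.002  0.     0.001]
```

View pics/w28.png

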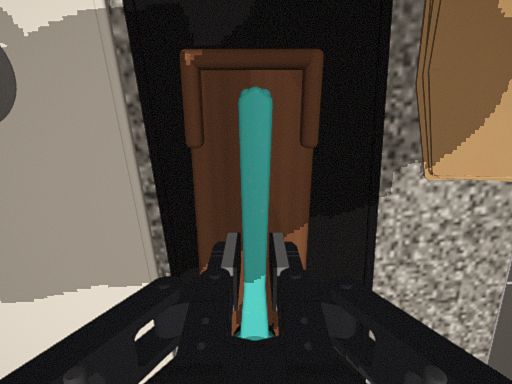

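Run:
```python
from h import *
c,im=load('w28')
print('wall outer',ray(c,[(252,50)],.022),'inner top',ray(c,[(252,69)],.022),'tail',ray(c,[(255,88)],.034))
print(ray(c,[(181,100),(323,100)],.022))
```

```text
wall outer [[0.60174145 0.21469052 0.022     ]] inner top [[0.60118884 0.20633391 0.022     ]] tail [[0.60206368 0.19712058 0.034     ]]
[[0.56473395 0.19426473 0.022     ]
 [0.63573453 0.18976389 0.022     ]]
```

Request:
{"api": "arm_command", "payload": {
  "deltas": [
    [-1,0,-0.01,0.03,0,0,0],
    [-1,0,-0.01,0.05,0,0,0],
    [-1,0,-0.01,0.065,0,0,0],
    [-1,0,-0.01,0.065,0,0,0]
  ]
}}

```text
clock: 33.65
position: [0.5957, 0.1149, 0.0371]
tool_rot: [-3.141, 0.0, 1.507]
force: [0.0, -0.1, 0.3]
grip_width: 0.0156
```

Request:
{"api": "arm_command", "payload": {
  "deltas": [
    [-1,0,0,0.007,0,0,0],
    [-1,0,0,0.012,0,0,0],
    [-1,0,0,0.012,0,0,0]
  ]
}}

```text
clock: 34.02
position: [0.5957, 0.1149, 0.0354]
tool_rot: [-3.142, -0.0, 1.507]
force: [0.2, -0.5, 0.8]
grip_width: 0.0157
```

Request:
{"api": "arm_command", "payload": {
  "deltas": [
    [-1,0,0,0.007,0,0,0],
    [-1,0,0,0.007,0,0,0],
    [-1,0,0,0.007,0,0,0]
  ]
}}

```text
clock: 34.4
position: [0.5957, 0.1149, 0.0344]
tool_rot: [-3.142, -0.0, 1.507]
force: [-0.5, -0.0, 0.3]
grip_width: 0.0157
```

Request:
{"api": "arm_command", "payload": {
  "deltas": [
    [-1,0,0,0.007,0,0,0],
    [-1,0,0,0.007,0,0,0],
    [-1,0,0,0.007,0,0,0]
  ]
}}

```text
clock: 34.78
position: [0.5958, 0.1149, 0.034]
tool_rot: [3.141, 0.0, 1.507]
force: [-4.9, -1.1, 11.2]
grip_width: 0.0156
```

Request:
{"api": "arm_command", "payload": {
  "deltas": [
    [-1,0,0,-0.007,0,0,0],
    [-0.2,0,0,-0.007,0,0,0],
    [-0.2,0,0,-0.007,0,0,0],
    [-0.2,0,0,-0.007,0,0,0]
  ]
}}

```text
clock: 35.28
position: [0.5957, 0.1149, 0.0343]
tool_rot: [-3.141, -0.0, 1.507]
force: [0.4, 0.5, -0.5]
grip_width: 0.0345
```

Request:
{"api": "arm_command", "payload": {
  "deltas": [
    [-0.2,0,0,-0.1,0,0,0],
    [-0.2,0,0,-0.4,0,0,0],
    [0,0,0,-0.8,0,0,0],
    [0.5,0,0,-1,0,0,0],
    [1,-0.4,0,-1,0,0,0],
    [1,-0.4,0,-1,0,0,0]
  ]
}}

```text
clock: 36.02
position: [0.592, 0.05, 0.1855]
tool_rot: [3.141, 0.003, 1.501]
force: [0.3, -0.1, -0.1]
grip_width: 0.0854
```

```bash
python3 - <<'E'
from h import *
st();snap('wrist','w29')
E
python3 br.py w29
```

```text
t 36.02 p [0.592  0.05   0.1855] rpy [1.7995e+02 1.5000e-01 8.5990e+01] F [ 0.3 -0.1 -0.1] w 0.0854 q [ 0.2   0.6  -0.55  1.72  0.38  0.93 -0.58]
w29 len 172.1 ctr [0.5954 0.1137] ang 85.88 w [0.0127 0.0143 0.0141] head off -0.0001
```

View pics/w29.png

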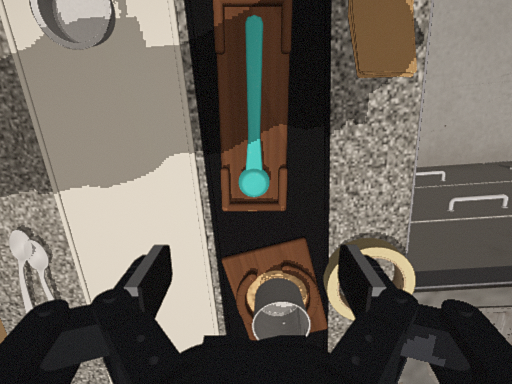

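Request:
{"api": "arm_command", "payload": {
  "deltas": [
    [1,0,-0.3,-0.3,0,0,0],
    [1,0,-0.6,-0.6,0,0,0],
    [1,0,-0.9,-0.7,0,0,0],
    [1,0,-0.9,-0.7,0,0,0]
  ]
}}

```text
clock: 36.58
position: [0.4554, 0.0647, 0.2915]
tool_rot: [3.139, 0.001, 1.509]
force: [0.8, 1.2, 0.2]
grip_width: 0.0854
```

Run:
```python
from h import *
st();c,im=snap('top','t2');snap('scene','s3')
cv2.imwrite('pics/cO.png',cv2.resize(im[145:235,95:365],None,fx=2.9,fy=2.9,interpolation=cv2.INTER_CUBIC))
a=cv2.imread('pics/s3.png')[125:335,165:345];cv2.imwrite('pics/cP.png',cv2.resize(a,None,fx=2.8,fy=2.8,interpolation=cv2.INTER_CUBIC))
```

```text
t 36.58 p [0.4554 0.0647 0.2915] rpy [1.7983e+02 7.0000e-02 8.6440e+01] F [0.8 1.2 0.2] w 0.0854 q [ 0.3   0.26 -0.67  1.94  0.19  1.01 -0.53]
```

View pics/cO.png

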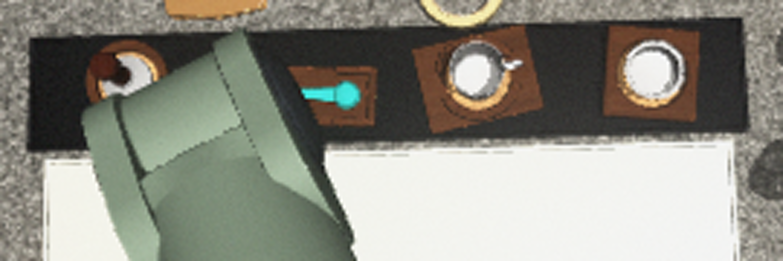

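View pics/cP.png

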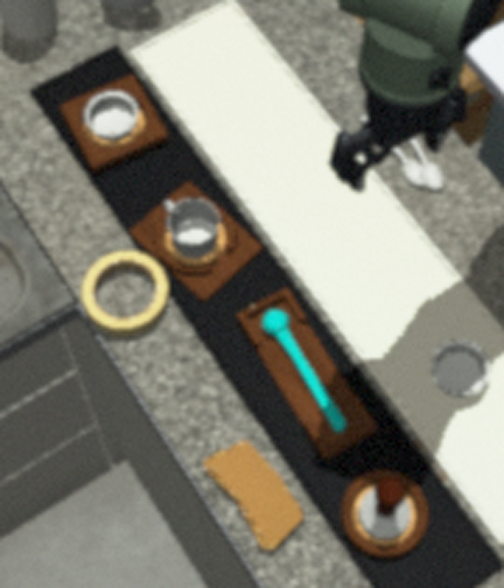

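Run:
```python
from h import *
c,im=load('w23');e=cv2.Canny(cv2.cvtColor(im,cv2.COLOR_BGR2GRAY),25,70)
ys,xs=np.nonzero(e);P=np.c_[xs,ys].astype(float)
d=np.hypot(P[:,0]-254,P[:,1]-183);P=P[(d>28)&(d<35)&(P[:,1]<212)]
print('cup',rcirc(ray(c,P,.061),8))
c,im=load('w10');h=cv2.cvtColor(im,cv2.COLOR_BGR2HSV)
m=((h[...,1]<50)&(h[...,2]>70)).astype(np.uint8)[140:200,222:285]
b=blobs(m,100)[0][:,0]+[222.,140.]
b=b[b[:,1]<185]
for z in(.03,.038):print('foot',rcirc(ray(c,b,z),8))
```

```text
cup (array([ 0.61007325, -0.10475782]), np.float64(0.0303909036837267), np.float64(0.0006477284165102902), 203)
foot (array([0.61679946, 0.30432801]), np.float64(0.0270746603884262), np.float64(0.0003433178288471425), 92)
foot (array([0.61683299, 0.30629646]), np.float64(0.026379296764521033), np.float64(0.0003345003321106412), 92)
```

Run:
```python
from h import *
go(.617,.21,.29,90)
```

```text
to (0.617, 0.21, 0.29, 90) shift [1.038 1.001 0.002] turn [ 0.002  0.    -0.081]
```

Request:
{"api": "arm_command", "payload": {
  "deltas": [
    [1,0.25,0.25,0,0,0,-0.02],
    [1,0.5,0.5,0,0,0,-0.05],
    [1,0.75,0.75,0,0,0,-0.08],
    [1,1,1,0,0,0,-0.08],
    [1,1,1,0,0,0,-0.08],
    [1,1,1,0,0,0,-0.08]
  ]
}}

```text
clock: 37.42
position: [0.6163, 0.2039, 0.2882]
tool_rot: [-3.14, 0.0, 1.57]
force: [-0.2, -0.3, 0.4]
grip_width: 0.0854
```

Run:
```python
from h import *
st();c,im=snap('wrist','w30');p=proj(c,[[.617,.301,.02]])[0];print(p, 'cam',-np.array(c['R']).T@c['t'])
x,y=p.astype(int);cv2.imwrite('pics/cQ.png',cv2.resize(im[max(0,y-60):y+60,x-65:x+65],None,fx=4.8,fy=4.8,interpolation=cv2.INTER_CUBIC))
cv2.imwrite('pics/off.png',im);print(max(0,y-60),x-65)
for b in blobs(wood(im),500):
    print(rcirc(ray(c,b[:,0].astype(float),.019)))
```

```text
t 37.42 p [0.6163 0.2039 0.2882] rpy [-1.7989e+02  1.0000e-02  8.9940e+01] F [-0.2 -0.3  0.4] w 0.0854 q [-0.01  0.59 -0.64  1.46  0.36  1.21 -0.7 ]
[255.57295672  83.84479468] cam [0.61630548 0.2811925  0.41525575]
23 190
(array([0.59608658, 0.11414129]), np.float64(0.09415037589406919), np.float64(0.014447774092318726), 187)
(array([0.61650072, 0.3013284 ]), np.float64(0.04741545102229718), np.float64(0.00038529478034458295), 216)
(array([0.73703373, 0.20325884]), np.float64(0.058910960391232725), np.float64(0.006073721003324656), 154)
(array([ 0.60555019, -0.07240591]), np.float64(0.052505369155013124), np.float64(0.004898376795251831), 107)
(array([ 0.71899116, -0.0772442 ]), np.float64(0.05068410253960377), np.float64(0.00443270919668891), 132)
(array([ 0.23737295, -0.05658793]), np.float64(0.03911384268144071), np.float64(0.005702193209762473), 59)
```

View pics/cQ.png

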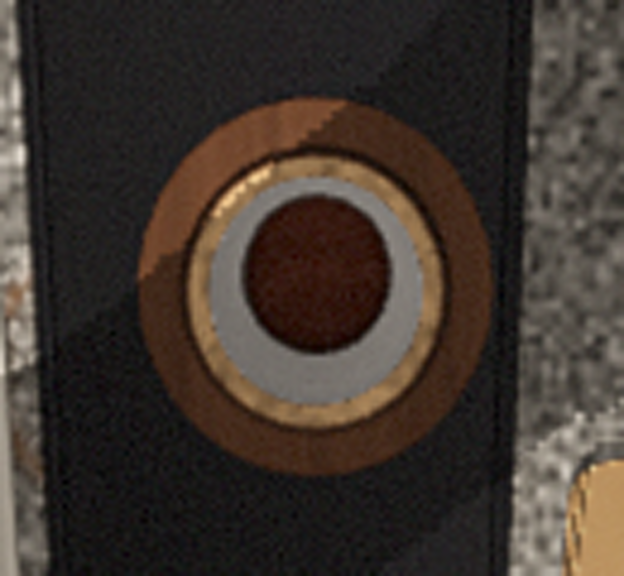

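The cork ring shows evenly all round the tamper's foot (crop foot centre about (316,290), dish centre about (316,288)), so it is well centred. I'm handing in.

Run:
```python
from workcell import job
print(job.job_done())
```

```text
the job is handed in; nothing more can be done
None
```

All four tools are in their own holders, placed in the order you listed, and the job was handed in at about 37 s of the 109 s allowed. Each tool was lowered to contact before the gripper opened.

Last checks by camera:

| Tool | Result |
|---|---|
| Tamper | Cork shows evenly all round the foot, so it is centred in the dish. |
| Basket (the one farthest right) | About 2 mm off the well's centre, resting on its floor. |
| Dosing cup | About 2 mm off the seat's centre, handle out through the gap on the robot's right. |
| Brush | Bristles down, about 1 mm off the cradle's centre and within half a degree of its axis. |

- **Other objects:** The other basket, the tape ring, the jug and the mug were not moved on purpose. The arm's path stayed clear of them. I did not measure the jug and mug again at the end.
- **Forces:** The highest wrist force I read was about 30 N, when the tamper touched the dish floor.
- **Checks that disagreed:**
  - An early look suggested the tamper was 3–5 mm off centre. The final view from overhead showed it centred.
  - The tools touched down 1–1.5 mm higher than I expected. This fits a pale mat nearer 3 mm thick than the 4 mm I had assumed.

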